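# Load the biscuit-tin carrier and make it ready for transport

### The job

Get this biscuit-tin carrier ready to go out: first slide its orange lock fully back, away from the handle, then stand every tin upright in a bay of its own, flat on the bay floor. Then collapse the pull handle by two holes with its red button, letting it click into the hole between on the way, and once it has clicked in at the second hole slide the orange lock fully home towards the handle again. Leave the cup, bowl, jar and spray bottle standing where they are.

Things in the scene. Friction and masses are not known exactly. Their poses are not given: they have to be found in the camera images.
- carrier: blue tin carrier, fixed on the bench. Origin: centre of the tray's underside. Tray 216 (x) x 228 (y) mm, 2 x 2 bays, floor 12 mm above the bench, walls and dividers (36 mm wide between the two rows) 10 mm above the floor. At its +y end two upright tubes (x -90 and +90, y 140 mm) with a cross bar between their tops, on a black foot 40 mm high. Orange lock along the -x side.
- bay0 (a point): centre of the floor of bay 0 of the carrier; the bay is 72 mm along the carrier's x and 108 mm along its y; axes as the carrier's. A tin goes in with its 90 mm side along the carrier's y
- bay1 (a point): centre of the floor of bay 1 of the carrier; the bay is 72 mm along the carrier's x and 108 mm along its y; axes as the carrier's. A tin goes in with its 90 mm side along the carrier's y
- bay2 (a point): centre of the floor of bay 2 of the carrier; the bay is 72 mm along the carrier's x and 108 mm along its y; axes as the carrier's. A tin goes in with its 90 mm side along the carrier's y
- bay3 (a point): centre of the floor of bay 3 of the carrier; the bay is 72 mm along the carrier's x and 108 mm along its y; axes as the carrier's. A tin goes in with its 90 mm side along the carrier's y
- tin0_mid (a point): red closed biscuit tin, 90 (its x) x 52 (its y) x 50 (z) mm, 220 g, loose on the bench; the point is its centre, 25 mm above its underside; z is up when it stands upright. May be absent
- tin1_mid (a point): green closed biscuit tin, 90 (its x) x 52 (its y) x 50 (z) mm, 220 g, loose on the bench; the point is its centre, 25 mm above its underside; z is up when it stands upright. May be absent
- tin2_mid (a point): yellow closed biscuit tin, 90 (its x) x 52 (its y) x 50 (z) mm, 220 g, loose on the bench; the point is its centre, 25 mm above its underside; z is up when it stands upright. May be absent
- tin3_mid (a point): copper-coloured closed biscuit tin, 90 (its x) x 52 (its y) x 50 (z) mm, 220 g, loose on the bench; the point is its centre, 25 mm above its underside; z is up when it stands upright. May be absent
- handle (a joint): travel of the pull handle, m: 0 = drawn out, grows downwards. A sprung pin locks it in holes at 0 (start), 0.045, 0.090, 0.135, with 4 mm of play either way. The lock, when home, bolts it too. Friction holds it where it is left; with the pin out of its hole about 3 N pushes it down. Pushed past a hole with the button held in, it skips that hole and is hard to draw out again.
- grip_bar (a point): middle of the top face of the handle's black cross bar (206 mm along the carrier's x, 26 mm wide, 22 mm deep); goes down with the handle, 318 mm above the bench when drawn out
- button (a joint): travel of the red button on the cross bar, m: 0 = up, 0.010 = fully in; 3.5 N to start, 6 N at full. From 6 mm the pin is out of its hole and the handle goes down under the push. Between holes the button stays down by itself: then push the bar 50 mm beside the button, and it stops hard as the pin clicks into the next hole and the button comes up.
- button_top (a point): centre of the top face of the red button, 24 mm across, 12 mm proud of the cross bar when up; moves with the button
- lock (a joint): position of the orange transport lock, m: 0 = locked end stop (towards the handle, carrier's +y), 0.060 = unlocked end stop (carrier's -y). Slides with about 2.5 N and stays where it is left. Its bolt goes into the handle's foot, and reaches the locked end only when the handle is in a hole.
- lock_grip (a point): on the lock's orange fin, 18 mm (carrier's x) x 34 mm (carrier's y), upright from 32 to 74 mm above the bench; the point is on its middle line 58 mm above the bench and moves with it
- cup: bystander: white cup, 64 mm across, 65 mm high; leave it standing. Origin at the centre of its underside
- bowl: bystander: steel bowl, 90 mm across, 45 mm high; leave it standing. Origin at the centre of its underside
- spray: bystander: white bottle with blue cap, 66 mm across, 150 mm high; leave it standing. Origin at the centre of its underside
- jar: bystander: glass jar with green lid, 64 mm across, 80 mm high; leave it standing. Origin at the centre of its underside
Things that resemble listed ones, but are neither listed nor needed, are in the scene too. Leave any black or purple look-alike of the part that bears tin3_mid alone.

How it is judged:
By the outcome, as a careful person would: the job done as asked, in the order asked, and still so for the second after the job is handed in, with the robot touching nothing.
Of tin0, tin1, tin2, tin3 only 2 to 4 are there at a start; the rules pass over those that are not, and their reading is None.
At some moment in a run one of tin0, tin1, tin2, tin3 may be knocked a few centimetres aside while the robot is not near it.
Once in a run the grip may slacken for a moment while it holds something.
It also fails if it takes over 210 s, if anything falls off the work surface, if the arm or the gripper's body presses on something with over 40 N, if the wrist force passes 120 N, or if a joint passes its speed limit or range.

### The arm

A 6-joint arm with a two-finger parallel gripper is mounted at the origin on the work surface. World frame = base frame: x ahead of the robot, y to its left, z up, the work surface at z = 0. Lengths are in m, angles in rad, forces in N, time in s.
With the tool pointing down it reaches from about 0.4 to 0.825 m from the base axis. Payload 7 kg.
Tool frame: the origin (TCP) lies midway between the tips of the shut fingers; the grasp point (between the pads) lies 19 mm behind it; z points along the fingers, x is the direction in which the jaws open and shut, and the axes are right-handed (so a half turn about z gives the same grasp; the last joint's range is limited). The gripper opens to 88 mm and grips with 3 to 60 N. Pads are 19 mm wide; open, the fingers measure 130 mm over their backs; the gripper's body (78 mm by 193 mm) begins 47 mm behind the grasp point.
Start: joints at [1.426, 0.359, 0.012, 0, -1.224, -0.288], TCP at [0.283, 0.613, 0.227] pointing down, gripper open.
Joint ranges: [-3.07, 3.07], [-1.43, 2.12], [-1.02, 1.25], [-3.03, 1.67], [-3.05, -0], [-3.03, 3.03]. Speed limits (rad/s): [2.39, 2.39, 3.01, 3.14, 3.14, 3.14].

### API

Orientations are given as [roll, pitch, yaw] about the fixed x, y, z axes, in that order (R = Rz(yaw) Ry(pitch) Rx(roll)).
In Python, from station import arm, grab_frame, camera_params gives the robot as it stands.
- The arm moves only by the shell command python3 -m handwheel 'ROWS' [FORCE]. ROWS is JSON, a list that holds one entry, the list of rows, each a list of 5 numbers: the finger opening in m, from 0 to 0.0876, then the shift along the tool's x, y, z in m, then the turn about the tool's z in degrees. A call has 1 to 20 rows; each row is the pose to reach, as a shift and turn from the pose measured when the call began, along the tool's axes at that moment; what a row does not reach only later rows make up. A row lasts 1/12 s, in which the tool goes at most 41.7 mm and 7.16 degrees, less where a joint would pass 70% of its speed; a pose out of reach is approached as far as the arm can. A call with a gripper value outside its range is refused whole. The fingers move at their own pace and stop on an object; FORCE is the grip in N (left out, the last holds). Time passes only in rows, so rows that repeat a pose let the fingers close. It gives the time, the measured TCP pose, the force and the opening at its end, in the units of the state.
- arm.get_state(): the state, without advancing time (a new reading comes with each control period).
- grab_frame(name): name is "side" or "top" or "wrist"; returns the picture (420x560x3 uint8, blue, green, red); there is no depth.
- camera_params(name): a dict with "intrinsics" (3x3 intrinsics, pixels), "k1" (the pictures are not rectified: a ray, as slopes to the right and down, at radius r is drawn at 1 + k1 r^2 times it, then the intrinsics apply), "R" (3x3) and "t" (3): a world point X has camera coordinates R X + t; the wrist camera has in their place "tool_from_camera" (4x4, takes a point from camera to tool coordinates, whose origin is the TCP and whose axes are the tool frame's). Camera axes: x right, y down, z forward; pixel columns grow to the right and rows downward; lengths in m; the calibration is good to about 2 mm. A picture is of the moment at which its call begins: read the wrist's pose just before it. camera_params takes no time and is no camera call.
- arm.job_done(): hands the job in, once; it reports no verdict.
The state is a dict: "t": time; "q": joint angles; "qd": joint speeds; "joint_efforts": joint torques, N m; "eef_pos": TCP position; "ee_rot": TCP orientation; "force": force on the tool from outside, world axes, zero at the start; "moment": the same for the moment, N m; "width": finger opening in m.
Only numpy, scipy, OpenCV 4.12 (cv2) and the standard library are available. Lean on these libraries where they do the work, as an engineer would, in place of code of your own. Each camera call takes 0.05 s, during which the arm holds its last target.

## Working session

There is one attempt and no reset: what is moved stays moved. The work goes in short steps, Python scripts to look and compute and a shell command to move; the robot and the scene stay as the last step left them, time stands still between calls to the robot, and variables do not carry over. Pictures are saved under pics/ and viewed, and the job is handed in when it is done.

```bash
ls; mkdir -p pics
python3 - <<'E'
from station import arm, grab_frame, camera_params
import cv2
print(arm.get_state())
for n in ["side","top","wrist"]:
    cv2.imwrite(f"pics/{n}0.png",grab_frame(n)); print(n,camera_params(n))
E
```

```text
pics
{'t': 0.0, 'q': array([ 1.42611186e+00,  3.59404862e-01,  1.10319262e-02, -3.57247836e-04,
       -1.22410739e+00, -2.88097450e-01]), 'qd': array([-1.03610252e-04,  5.50087982e-05,  1.45783975e-03, -7.18415914e-04,
        1.07382102e-03,  6.84569684e-04]), 'joint_efforts': array([ 1.38869789e-03, -5.82719314e+01,  2.93048644e+01,  6.99741885e+00,
        6.85591658e-03, -1.58814692e-04]), 'eef_pos': array([0.28290934, 0.61229196, 0.22559807]), 'ee_rot': array([-3.14143613e+00, -1.71001732e-03, -2.00370005e+00]), 'force': array([-0.67376332,  0.5973029 ,  0.481452  ]), 'moment': array([-0.03033469, -0.01268486, -0.01281365]), 'width': 0.08739858808625123}
side {'intrinsics': array([[380.74649361,   0.        , 280.90641242],
       [  0.        , 380.74649361, 215.11511967],
       [  0.        ,   0.        ,   1.        ]]), 'k1': -0.0801086386828323, 'R': array([[-0.92417548, -0.38186822,  0.00873757],
       [-0.30681816,  0.72852991, -0.61245961],
       [ 0.22751328, -0.568701  , -0.79045359]]), 't': array([0.47118459, 0.35998835, 0.94018645])}
top {'intrinsics': array([[4
[... 243 characters left out ...]
543, -0.01943221, -0.0939693 ],
       [ 0.09401071, -0.00122684, -0.99557043]]), 't': array([-0.10491797,  0.566769  ,  1.58046303])}
wrist {'intrinsics': array([[298.12751866,   0.        , 278.15536997],
       [  0.        , 298.12751866, 214.38628966],
       [  0.        ,   0.        ,   1.        ]]), 'k1': 0.005943784125032969, 'tool_from_camera': array([[ 9.99999192e-01, -1.14453080e-03,  5.53419016e-04,
        -1.03024145e-04],
       [ 9.23645878e-04,  9.53199500e-01,  3.02340637e-01,
        -8.09817687e-02],
       [-8.73556902e-04, -3.02339882e-01,  9.53199786e-01,
        -1.58226155e-01],
       [ 0.00000000e+00,  0.00000000e+00,  0.00000000e+00,
         1.00000000e+00]])}
```

View pics/top0.png

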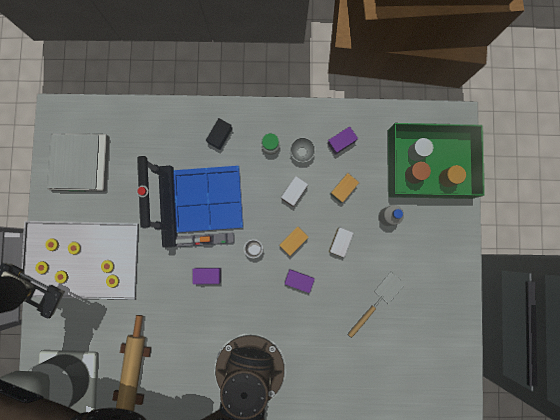

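View pics/side0.png

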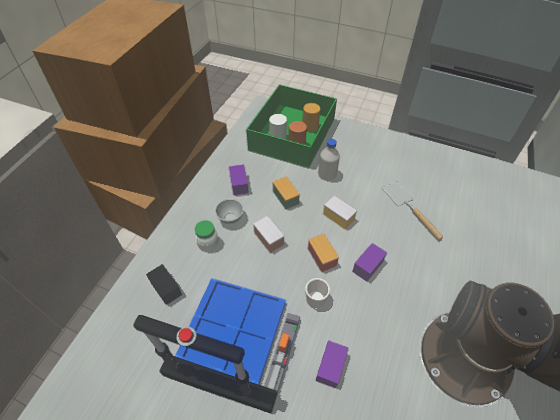

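View pics/wrist0.png

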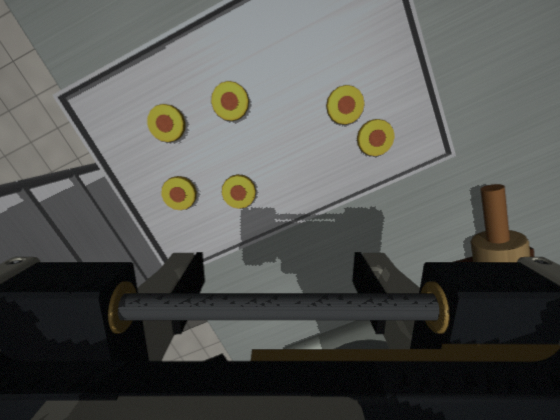

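Run:
```python
import cv2
a=cv2.imread("pics/side0.png")[150:310,190:420]; cv2.imwrite("pics/sc.png",cv2.resize(a,None,fx=3.4,fy=3.4,interpolation=2))
a=cv2.imread("pics/top0.png")[110:300,130:410]; cv2.imwrite("pics/tc.png",cv2.resize(a,None,fx=2.8,fy=2.8,interpolation=2))
a=cv2.imread("pics/side0.png")[270:415,120:360]; cv2.imwrite("pics/sc2.png",cv2.resize(a,None,fx=3.3,fy=3.3,interpolation=2))
```

```text
(no output)
```

View pics/sc.png

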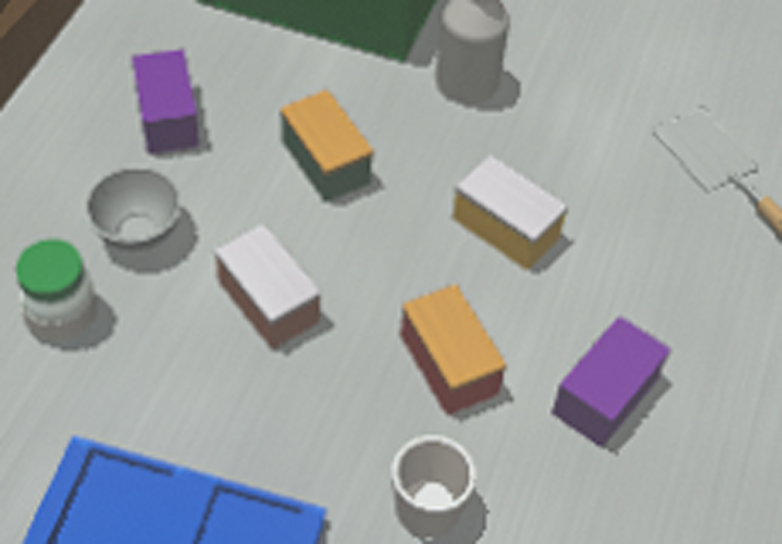

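View pics/tc.png

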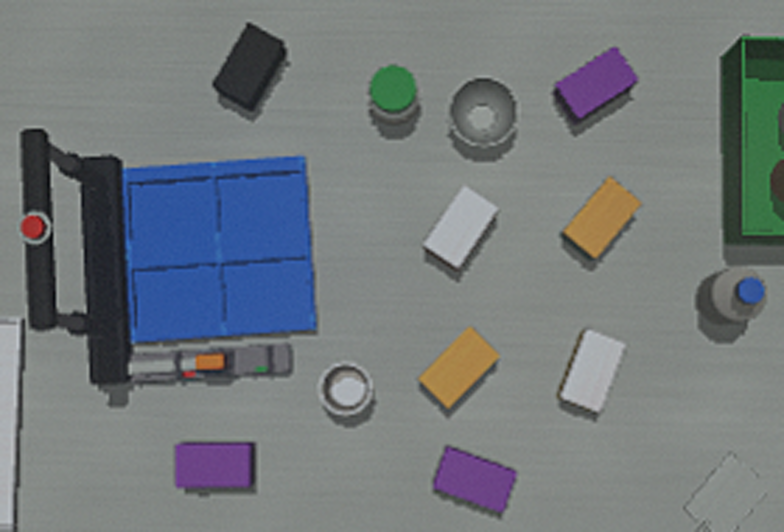

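View pics/sc2.png

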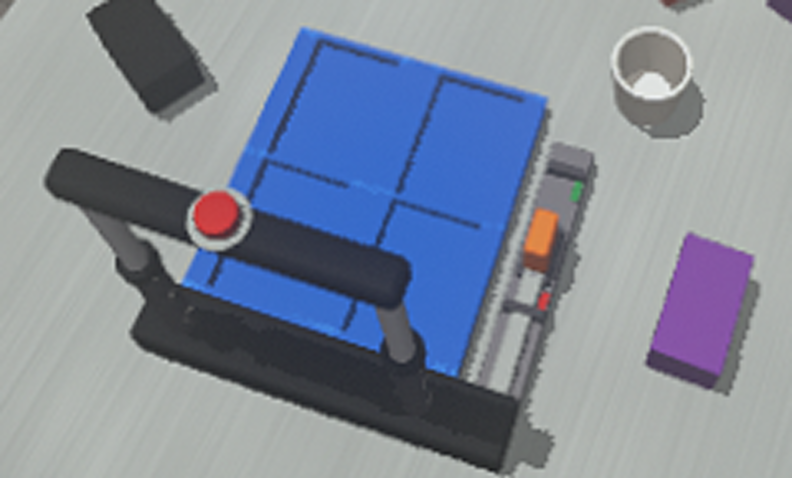

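```bash
cat > h.py <<'E'
import numpy as np, cv2
from station import arm, grab_frame, camera_params
from scipy.spatial.transform import Rotation as Ro
def toolT(s=None):
    s=s or arm.get_state(); T=np.eye(4); T[:3,:3]=Ro.from_euler('xyz',s['ee_rot']).as_matrix(); T[:3,3]=s['eef_pos']; return T
def cam(name,T=None):
    p=camera_params(name)
    if name=='wrist':
        M=(toolT() if T is None else T)@p['tool_from_camera']; R=M[:3,:3].T; t=-R@M[:3,3]
    else: R,t=p['R'],p['t']
    return p['intrinsics'],p['k1'],R,t
def proj(name,X,T=None):
    K,k,R,t=cam(name,T); c=np.atleast_2d(X)@R.T+t; s=c[:,:2]/c[:,2:]; s=s*(1+k*(s**2).sum(1,keepdims=True)); return s*K[0,0]+K[:2,2]
def back(name,px,z,T=None):
    K,k,R,t=cam(name,T); d=(np.atleast_2d(px).astype(float)-K[:2,2])/K[0,0]; s=d.copy()
    for _ in range(20): s=d/(1+k*(s**2).sum(1,keepdims=True))
    r=np.c_[s,np.ones(len(s))]@R; o=-R.T@t
    return o+r*((z-o[2])/r[:,2])[:,None]
def rows(target,yaw=None,s=None):
    """shift in tool axes + turn to bring TCP to world target; tool yaw (world angle of tool x, mod 180)"""
    s=s or arm.get_state(); T=toolT(s); d=T[:3,:3].T@(np.array(target)-T[:3,3])
    a=np.degrees(np.arctan2(T[1,0],T[0,0])); turn=0
    if yaw is not None:
        turn=-(yaw-a); turn=(turn+90)%180-90   # tool z down: positive turn lowers yaw
    print('t%.1f'%s['t'],'pos',np.round(s['eef_pos'],4),'yaw%.1f'%a,'q6 %.2f'%s['q'][5],'| shift',np.round(d,4),'turn %.1f'%turn, 'alt %.1f'%(turn-180*np.sign(turn)))
def snap(name,fn,box=None,f=1):
    T=toolT(); im=grab_frame(name)
    np.save('pics/%s_T.npy'%fn,T); cv2.imwrite('pics/%s_full.png'%fn,im)
    if box: im=im[box[1]:box[3],box[0]:box[2]]
    if f!=1: im=cv2.resize(im,None,fx=f,fy=f,interpolation=2)
    cv2.imwrite('pics/%s.png'%fn,im)
E
python3 - <<'E'
from h import *
c=np.array([[303,157],[316,330],[122,170],[132,342]])/2.8+[130,110]
P=back('top',c,.022); print(P.round(4))
print('centre',P.mean(0), 'ydir',P[2]-P[0],P[3]-P[1],'x',P[0]-P[1],P[2]-P[3])
f=lambda x,y,z: back('top',[[x/2.8+130,y/2.8+110]],z)[0].round(4)
print('fin',f(210,361,.074),'button',f(33,227,.33),'cup',f(346,388,.065))
tin={'copper':[(467,187),(497,210),(458,269),(424,244)],'green':[(610,178),(641,206),(597,260),(563,234)],'red':[(470,328),(499,357),(446,407),(420,378)],'yellow':[(589,331),(625,344),(598,413),(559,399)]}
for k,v in tin.items():
    P=np.array([f(*p,.05) for p in v]); d=P[3]-P[0]+P[2]-P[1]; print(k,P.mean(0),np.degrees(np.arctan2(d[1],d[0]))%180,[np.linalg.norm(P[i]-P[(i+1)%4]).round(3) for i in range(4)])
rows([.45,.2,.3])
E
```

```text
[[0.6926 0.0537 0.022 ]
 [0.4785 0.0319 0.022 ]
 [0.6721 0.2782 0.022 ]
 [0.4593 0.2572 0.022 ]]
centre [0.57559519 0.15524771 0.022     ] ydir [-0.02050781  0.22445945  0.        ] [-0.01924887  0.22534984  0.        ] x [0.21406997 0.02187614 0.        ] [0.21281103 0.02098576 0.        ]
fin [0.4373 0.1524 0.074 ] button [0.564  0.2942 0.33  ] cup [ 0.4087 -0.0089  0.065 ]
copper [ 0.605125 -0.143425  0.05    ] 145.91555443497035 [np.float64(0.046), np.float64(0.086), np.float64(0.051), np.float64(0.087)]
green [ 0.6183   -0.314875  0.05    ] 141.17203492492195 [np.float64(0.051), np.float64(0.086), np.float64(0.052), np.float64(0.09)]
red [ 0.43585 -0.1429   0.05   ] 135.14100655579813 [np.float64(0.049), np.float64(0.087), np.float64(0.047), np.float64(0.085)]
yellow [ 0.4338   -0.304025  0.05    ] 157.85896684657672 [np.float64(0.046), np.float64(0.089), np.float64(0.05), np.float64(0.089)]
t0.1 pos [0.283  0.6124 0.2258] yaw-114.8 q6 -0.29 | shift [ 0.3044 -0.3246 -0.0737] turn 0.0 alt 0.0
```

```bash
python3 -c "
from h import *
rows([.46,.08,.42],185.4)"
```

```text
t0.1 pos [0.283  0.6124 0.2258] yaw-114.8 q6 -0.29 | shift [ 0.4093 -0.3841 -0.1936] turn 59.8 alt -120.2
```

```bash
python3 -m handwheel '[[[0.07,0,0,-0.195,0],[0.07,0,0,-0.195,0],[0.07,0,0,-0.195,0],[0.07,0,0,-0.195,0],[0.07,0.0,0.0,-0.195,10],[0.07,0.41,-0.384,-0.194,60],[0.07,0.41,-0.384,-0.194,60],[0.07,0.41,-0.384,-0.194,60],[0.07,0.41,-0.384,-0.194,60],[0.07,0.41,-0.384,-0.194,60],[0.07,0.41,-0.384,-0.194,60],[0.07,0.41,-0.384,-0.194,60],[0.07,0.41,-0.384,-0.194,60],[0.07,0.41,-0.384,-0.194,60],[0.07,0.41,-0.384,-0.194,60],[0.07,0.41,-0.384,-0.194,60],[0.07,0.41,-0.384,-0.194,60],[0.07,0.41,-0.384,-0.194,60],[0.07,0.41,-0.384,-0.194,60],[0.07,0.41,-0.384,-0.194,60]]]' 15; python3 -c "
from h import *
rows([.46,.08,.42],185.4)
snap('wrist','w1')"
```

```text
t: 1.82
eef_pos: [0.4601, 0.076, 0.4204]
ee_rot: [-3.14, -0.001, -3.055]
force: [-0.0, 0.7, 0.4]
width: 0.07
t1.8 pos [0.4601 0.076  0.4204] yaw-175.0 q6 -0.50 | shift [-0.0003  0.004   0.0004] turn -0.4 alt 179.6
```

View pics/w1.png

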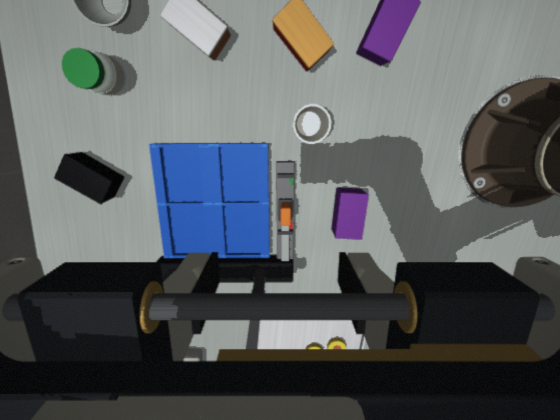

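```bash
python3 -c "
import cv2
a=cv2.imread('pics/w1_full.png')[130:280,140:320]; cv2.imwrite('pics/w1c.png',cv2.resize(a,None,fx=4.4,fy=4.0,interpolation=2))"
```

```text
(no output)
```

View pics/w1c.png

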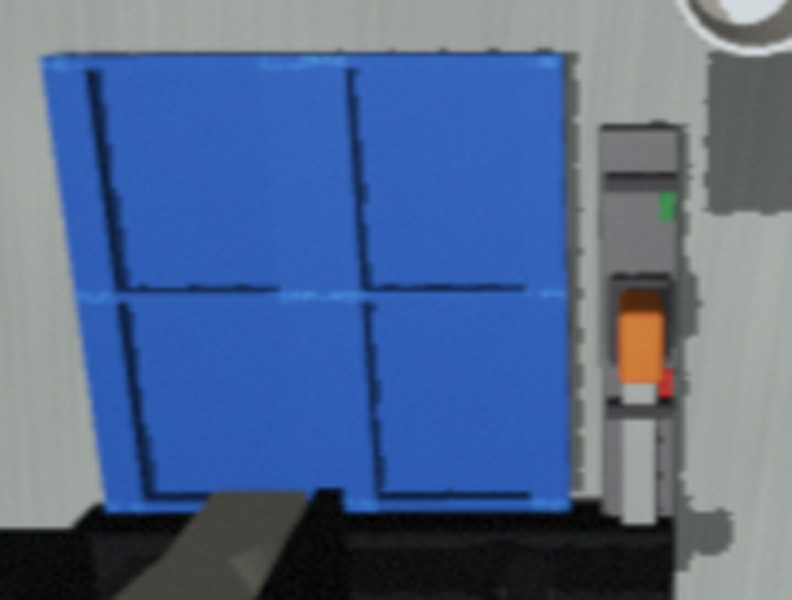

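```bash
python3 -c "
from h import *
T=np.load('pics/w1_T.npy')
f=lambda p,z: back('wrist',np.array(p)/[4.4,4.0]+[140,130],z,T)
P=f([[42,57],[563,53],[105,512],[570,511]],.022)
print(P.round(4),P.mean(0))
d=(P[2]-P[0]+P[3]-P[1])/2; x=(P[0]-P[1]+P[2]-P[3])/2; print(np.linalg.norm(d),np.linalg.norm(x),np.degrees(np.arctan2(-d[0],d[1])),np.degrees(np.arctan2(x[1],x[0])))
print(f([[618,311],[663,311],[660,381],[620,381]],.074).mean(0))
"
```

```text
[[0.6953 0.0561 0.022 ]
 [0.4808 0.0357 0.022 ]
 [0.676  0.2828 0.022 ]
 [0.4602 0.2638 0.022 ]] [0.5780821  0.15964589 0.022     ]
0.22827582562234297 0.21604449744883497 5.0171924369380445 5.230573695190446
[0.43868838 0.1560846  0.074     ]
```

```bash
python3 -c "
from h import *
rows([.4385,.156,.040],185.2)"
```

```text
t1.9 pos [0.4598 0.0775 0.4203] yaw-175.0 q6 -0.50 | shift [0.0141 0.0806 0.3802] turn -0.2 alt 179.8
```

```bash
python3 -m handwheel '[[[0.06,0.014,0.08,0.1,0],[0.06,0.014,0.08,0.2,0],[0.06,0.014,0.08,0.3,0],[0.06,0.014,0.08,0.3,0],[0.06,0.014,0.08,0.3,0],[0.06,0.014,0.08,0.3,0],[0.06,0.014,0.08,0.3,0],[0.06,0.014,0.08,0.3,0],[0.06,0.014,0.08,0.3,0],[0.06,0.014,0.08,0.3,0],[0.06,0.014,0.08,0.3,0]]]' 15; python3 -c "
from h import *
rows([.4385,.156,.040],185.2)
snap('wrist','w2')"
```

```text
t: 2.78
eef_pos: [0.4396, 0.1566, 0.1218]
ee_rot: [-3.141, 0.001, -3.053]
force: [-0.2, -0.4, 0.3]
width: 0.0603
t2.8 pos [0.4396 0.1566 0.1218] yaw-174.9 q6 -0.68 | shift [ 0.0012 -0.0005  0.0818] turn -0.1 alt 179.9
```

View pics/w2.png

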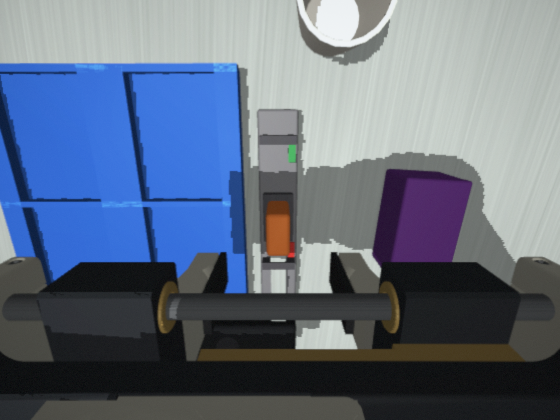

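```bash
python3 -m handwheel '[[[0.06,0.001,0,0.04,0],[0.06,0.001,0,0.081,0],[0.06,0.001,0,0.081,0],[0.06,0.001,0,0.081,0],[0.0,0.001,0,0.081,0],[0.0,0.001,0,0.081,0],[0.0,0.001,0,0.081,0],[0.0,0.001,0,0.081,0],[0.0,0.001,0,0.081,0],[0.0,0.001,0,0.081,0]]]' 15; python3 -c "
from h import *
c,s=np.cos(np.radians(5.2)),np.sin(np.radians(5.2))
p=arm.get_state()['eef_pos']
rows(p+[.062*s,-.062*c,0])"
```

```text
t: 3.67
eef_pos: [0.4393, 0.1569, 0.0418]
ee_rot: [3.141, 0.003, -3.054]
force: [-0.5, -0.3, 0.6]
width: 0.0253
t3.7 pos [0.4393 0.1569 0.0418] yaw-175.0 q6 -0.68 | shift [-0.0002 -0.062  -0.0001] turn 0.0 alt 0.0
```

Still closing; finish the closing, then slide.

```bash
python3 -m handwheel '[[[0.0,0,0,0,0],[0.0,0,0,0,0],[0,0,0,0,0],[0.0,0,-0.01,0,0],[0.0,0,-0.02,0,0],[0.0,0,-0.03,0,0],[0.0,0,-0.04,0,0],[0.0,0,-0.05,0,0],[0.0,0,-0.055,0,0],[0.0,0,-0.058,0,0],[0,0,-0.058,0,0]]]' 15; python3 -m handwheel '[[[0,0,-0.002,0,0],[0,0,-0.004,0,0],[0,0,-0.004,0,0]]]'
```

```text
t: 4.58
eef_pos: [0.4454, 0.1004, 0.0421]
ee_rot: [3.137, 0.006, -3.055]
force: [-1.4, 14.3, -2.7]
width: 0.0183
t: 4.83
eef_pos: [0.4457, 0.0976, 0.0419]
ee_rot: [3.134, 0.007, -3.056]
force: [-4.1, 16.7, -1.0]
width: 0.0177
```

```bash
python3 -m handwheel '[[[0.05,0,0,0,0],[0.05,0,0,0,0],[0.05,0,0,0,0],[0.05,0,0,-0.04,0],[0.05,0,0,-0.08,0],[0.05,0,-0.06,-0.12,0],[0.05,0,-0.06,-0.16,0],[0.05,0,-0.06,-0.16,0],[0.05,0,-0.06,-0.16,0]]]'; python3 -c "
from h import *
snap('wrist','w3')
rows([.55,-.05,.30],200)
"
```

```text
t: 5.58
eef_pos: [0.4515, 0.0349, 0.2059]
ee_rot: [3.133, 0.013, -3.058]
force: [0.4, 1.0, 0.5]
width: 0.05
t5.6 pos [0.4505 0.0353 0.2035] yaw-175.2 q6 -0.43 | shift [-0.093  -0.0924 -0.0964] turn -15.2 alt 164.8
```

View pics/w3.png

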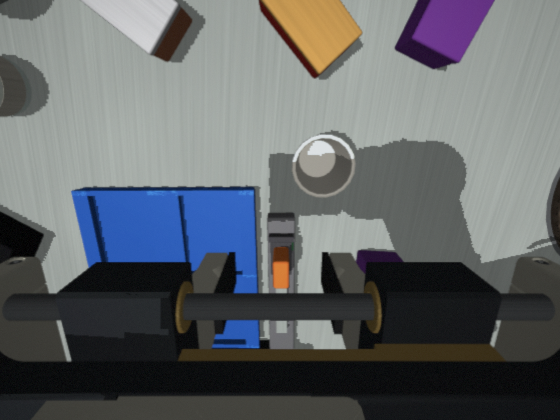

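```bash
python3 -c "
from h import *
snap('top','t1',(130,110,410,300),2.8)
a=cv2.imread('pics/t1_full.png')[200:260,160:260]
cv2.imwrite('pics/t1c.png',cv2.resize(a,None,fx=7,fy=7,interpolation=2))"
```

```text
(no output)
```

View pics/t1c.png

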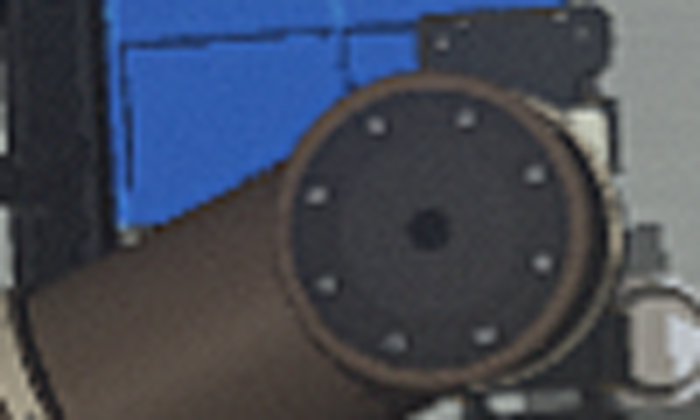

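View pics/t1.png

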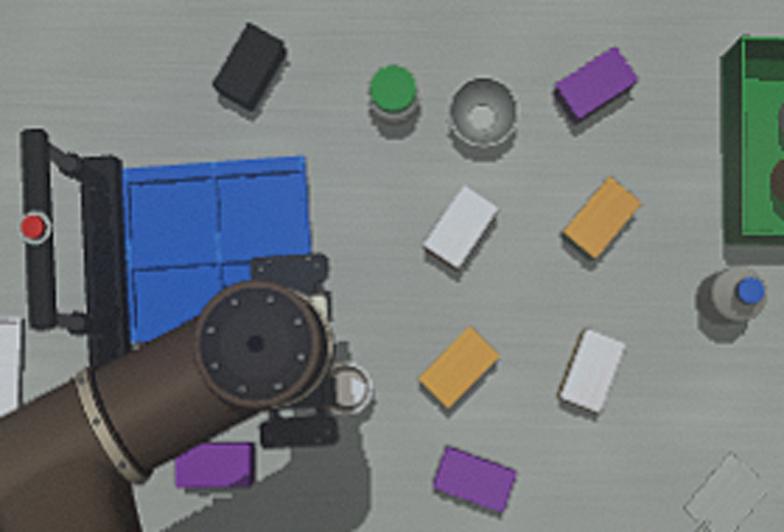

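```bash
python3 -m handwheel '[[[0.075,-0.05,-0.08,-0.15,0],[0.075,-0.08,-0.15,-0.15,0],[0.075,-0.08,-0.17,-0.15,0],[0.075,-0.08,-0.17,-0.15,0],[0.075,-0.08,-0.17,-0.15,0],[0.075,-0.08,-0.17,-0.15,0],[0.075,-0.08,-0.17,-0.15,0],[0.075,-0.08,-0.17,-0.15,0],[0.075,-0.08,-0.17,-0.15,0]]]'; python3 -c "
from h import *
snap('wrist','w4');snap('side','s4')
rows([.55,-.05,.30],200)
"
```

```text
t: 6.43
eef_pos: [0.5417, -0.1284, 0.3488]
ee_rot: [3.132, 0.004, -3.059]
force: [0.4, 0.1, 0.2]
width: 0.0753
t6.5 pos [ 0.5416 -0.1278  0.3495] yaw-175.2 q6 -0.03 | shift [-0.0147  0.0763  0.0502] turn -15.2 alt 164.8
```

View pics/w4.png

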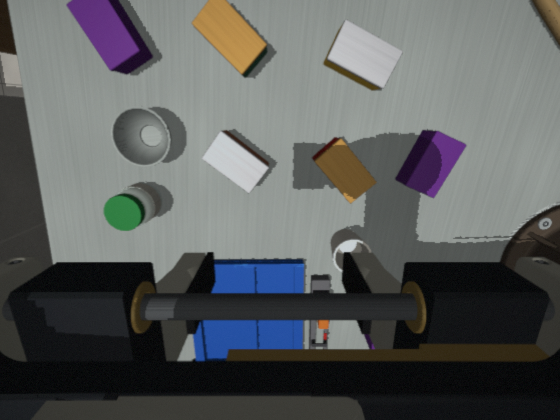

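View pics/s4.png

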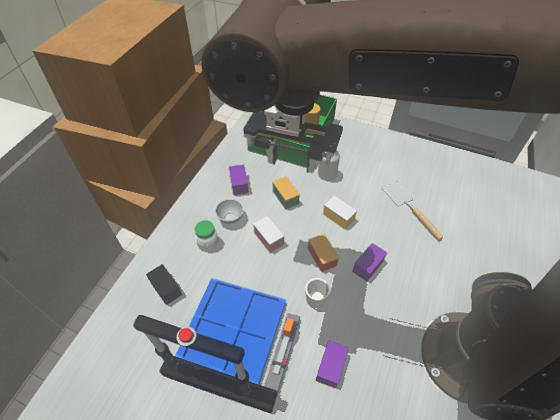

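```bash
cat >> h.py <<'E'
def tinfit(name,px,T=None,z=.05):
    P=back(name,px,z,T)
    r=cv2.minAreaRect((P[:,:2]*1000).astype(np.float32)); 
    b=cv2.boxPoints(r); e=[b[1]-b[0],b[2]-b[1]]; L=max(e,key=np.linalg.norm)
    a=np.degrees(np.arctan2(L[1],L[0]))%180
    print('c',P.mean(0)[:2].round(4),'rect',np.round(np.array(r[0])/1000,4),np.round(r[1],1),'long %.1f jaws %.1f'%(a,a-90))
E
python3 -c "
import cv2
a=cv2.imread('pics/w4_full.png')[0:215,180:420]; cv2.imwrite('pics/w4c.png',cv2.resize(a,None,fx=2.75,fy=2.75,interpolation=2))"
```

```text
(no output)
```

View pics/w4c.png

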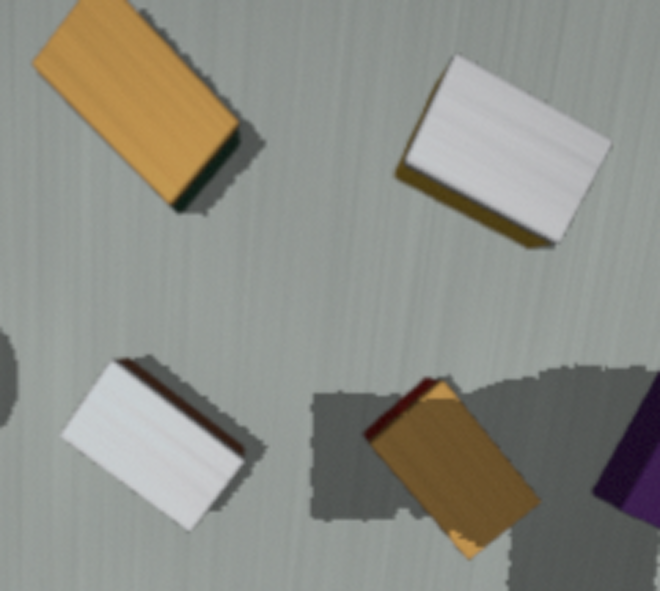

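```bash
python3 -c "
from h import *
T=np.load('pics/w4_T.npy')
f=lambda p: np.array(p)/2.75+[180,0]
tinfit('wrist',f([(114,361),(245,456),(190,530),(62,436)]),T)
tinfit('wrist',f([(443,380),(540,502),(471,558),(372,442)]),T)
tinfit('wrist',f([(455,55),(611,143),(556,243),(405,163)]),T)
tinfit('wrist',f([(238,125),(175,208),(34,63),(90,-2)]),T)
"
```

```text
c [ 0.6073 -0.14  ] rect [ 0.6069 -0.1404] [53.  87.2] long 147.1 jaws 57.1
c [ 0.4377 -0.14  ] rect [ 0.4375 -0.1401] [49.7 89.4] long 136.6 jaws 46.6
c [ 0.4373 -0.3002] rect [ 0.4374 -0.3001] [51.3 88.4] long 159.3 jaws 69.3
c [ 0.6224 -0.308 ] rect [ 0.6207 -0.3099] [49.4 91.6] long 140.6 jaws 50.6
```

```bash
python3 -c "
from h import *
rows([.6065,-.141,.013],-123.2)"
```

```text
t6.5 pos [ 0.5416 -0.1278  0.3495] yaw-175.2 q6 -0.03 | shift [-0.0619 -0.0217  0.3366] turn -52.0 alt 128.0
```

```bash
python3 -m handwheel '[[[0.087,-0.062,-0.022,0.1,-52],[0.087,-0.062,-0.022,0.2,-52],[0.087,-0.062,-0.022,0.2,-52],[0.087,-0.062,-0.022,0.2,-52],[0.087,-0.062,-0.022,0.2,-52],[0.087,-0.062,-0.022,0.22,-52],[0.087,-0.062,-0.022,0.24,-52],[0.087,-0.062,-0.022,0.26,-52],[0.087,-0.062,-0.022,0.26,-52],[0.087,-0.062,-0.022,0.3,-52],[0.087,-0.062,-0.022,0.337,-52],[0.087,-0.062,-0.022,0.337,-52],[0.087,-0.062,-0.022,0.337,-52]]]' 40; python3 -c "
from h import *
rows([.6065,-.141,.013],-123.2); snap('wrist','w5')"
```

```text
t: 7.62
eef_pos: [0.6053, -0.1409, 0.0122]
ee_rot: [3.137, 0.007, -2.15]
force: [0.7, -0.2, 1.1]
width: 0.087
t7.6 pos [ 0.6053 -0.1409  0.0122] yaw-123.2 q6 0.92 | shift [-0.0005 -0.0011 -0.0008] turn 0.0 alt -180.0
```

View pics/w5.png

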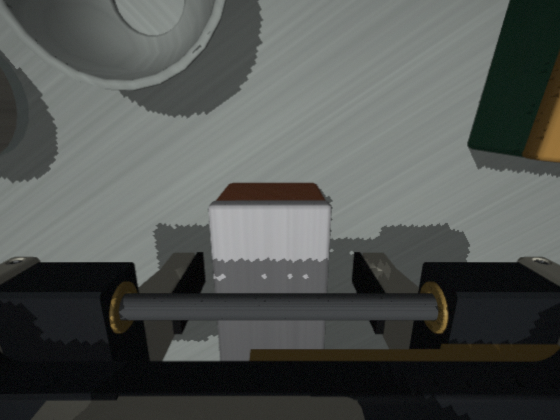

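```bash
python3 -m handwheel '[[[0.0,0,0,0,0],[0.0,0,0,0,0],[0.0,0,0,0,0],[0.0,0,0,0,0],[0.0,0,0,0,0],[0.0,0,0,0,0],[0.0,0,0,0,0],[0.0,0,0,0,0],[0.0,0,0,0,0],[0.0,0,0,-0.03,0],[0.0,0,0,-0.07,0],[0.0,0,0,-0.09,0],[0.0,0,0,-0.09,0]]]' 40; python3 -c "
from h import *
c,s=np.cos(np.radians(5.2)),np.sin(np.radians(5.2))
def bay(x,y): return np.array([.5775+x*c-y*s,.159+x*s+y*c])
for b in [(.054,.056),(-.054,.056),(.054,-.056),(-.054,-.056)]: print(b,bay(*b).round(4))
rows([*bay(.054,.051),.1],-174.8)"
```

```text
t: 8.75
eef_pos: [0.6096, -0.1421, 0.1092]
ee_rot: [-3.136, 0.013, -2.148]
force: [1.8, 0.3, -1.9]
width: 0.0524
(0.054, 0.056) [0.6262 0.2197]
(-0.054, 0.056) [0.5186 0.2099]
(0.054, -0.056) [0.6364 0.1081]
(-0.054, -0.056) [0.5288 0.0983]
t8.8 pos [ 0.6096 -0.1421  0.1092] yaw-123.1 q6 0.92 | shift [-0.3081  0.1805  0.0123] turn 51.7 alt -128.3
```

```bash
python3 -m handwheel '[[[0.0,-0.02,0.01,0,6],[0.0,-0.05,0.03,0,13],[0.0,-0.308,0.18,0,52],[0.0,-0.308,0.18,0,52],[0.0,-0.308,0.18,0,52],[0.0,-0.308,0.18,0,52],[0.0,-0.308,0.18,0,52],[0.0,-0.308,0.18,0,52],[0.0,-0.308,0.18,0,52],[0.0,-0.308,0.18,0,52],[0.0,-0.308,0.18,0,52],[0.0,-0.308,0.18,0,52],[0.0,-0.308,0.18,0,52]]]'; python3 -c "
from h import *
c,s=np.cos(np.radians(5.2)),np.sin(np.radians(5.2))
def bay(x,y): return np.array([.5775+x*c-y*s,.159+x*s+y*c])
rows([*bay(.054,.051),.026],-174.8)
snap('side','s6'); snap('wrist','w6'); snap('top','t6',(130,110,410,300),2.8)"
```

```text
t: 9.83
eef_pos: [0.6261, 0.2134, 0.1111]
ee_rot: [3.135, 0.01, -3.056]
force: [-0.1, -1.4, -1.9]
width: 0.0518
t9.8 pos [0.6261 0.2134 0.1111] yaw-175.1 q6 -0.54 | shift [0.0002 0.0008 0.0851] turn -0.3 alt 179.7
```

View pics/s6.png

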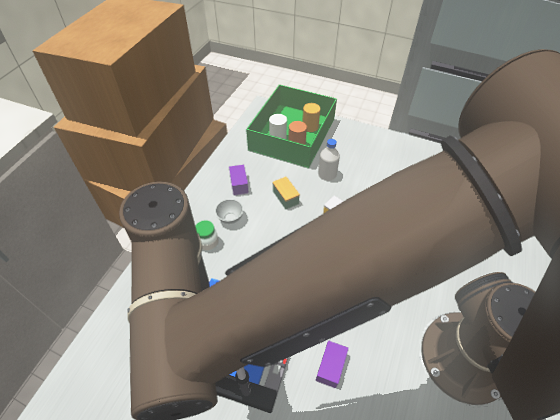

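View pics/w6.png

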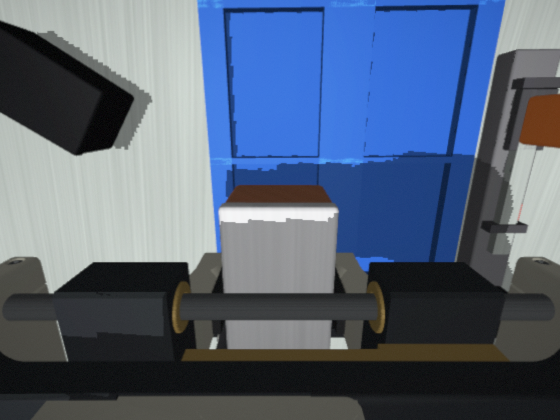

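View pics/t6.png

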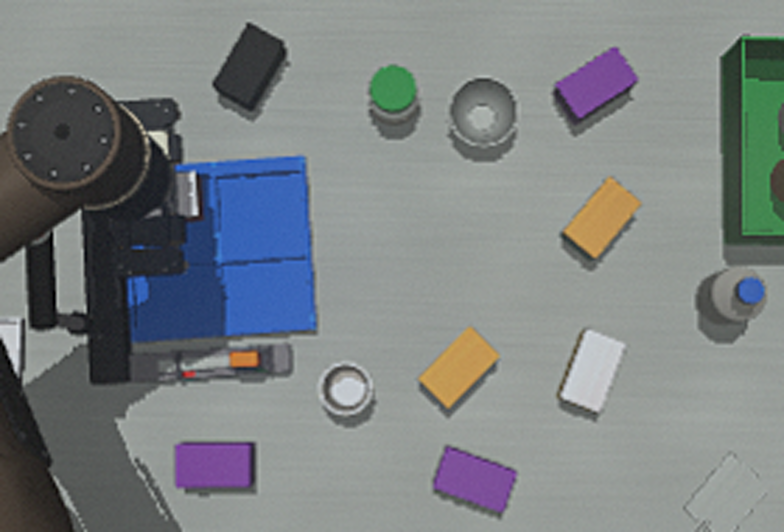

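```bash
python3 -c "
from h import *
for z in [.1,.2,.3,.4,.5,.6]: print(z,proj('top',[[.626,.213,z]]).round(0),proj('side',[[.626,.213,z]]).round(0))
s,c=np.sin(.0908),np.cos(.0908)
for x in [-.103,.103]:
  p=[.5775+x*c-.14*s,.159+x*s+.14*c,.318]; print(np.round(p,3),proj('side',[p]),proj('top',[p]))
p=camera_params('side'); print(-p['R'].T@p['t'])
"
```

```text
0.1 [[187. 181.]] [[201. 327.]]
0.2 [[181. 177.]] [[193. 309.]]
0.3 [[174. 171.]] [[184. 288.]]
0.4 [[166. 165.]] [[172. 261.]]
0.5 [[156. 158.]] [[158. 226.]]
0.6 [[144. 150.]] [[139. 181.]]
[0.462 0.289 0.318] [[242.89477565 354.95396792]] [[143.17192049 227.62179667]]
[0.667 0.308 0.318] [[134.73437632 318.80476711]] [[140.06326529 155.44644686]]
[0.3320033  0.45235312 0.95953507]
```

```bash
python3 -c "
import cv2
a=cv2.imread('pics/s6_full.png')[170:420,90:400]; cv2.imwrite('pics/s6c.png',cv2.resize(a,None,fx=2.4,fy=2.4,interpolation=2))
a=cv2.imread('pics/t6_full.png')[120:420,0:260]; cv2.imwrite('pics/t6c.png',cv2.resize(a,None,fx=2,fy=2,interpolation=2))"
```

```text
(no output)
```

View pics/s6c.png

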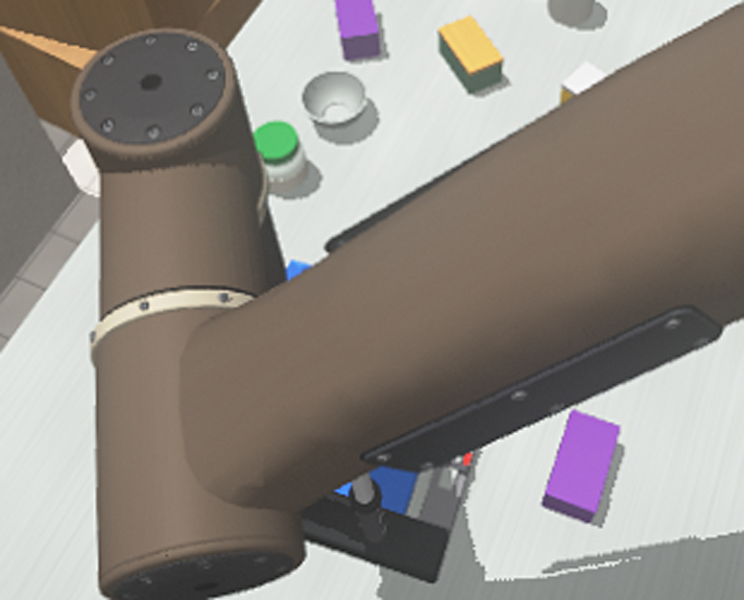

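View pics/t6c.png

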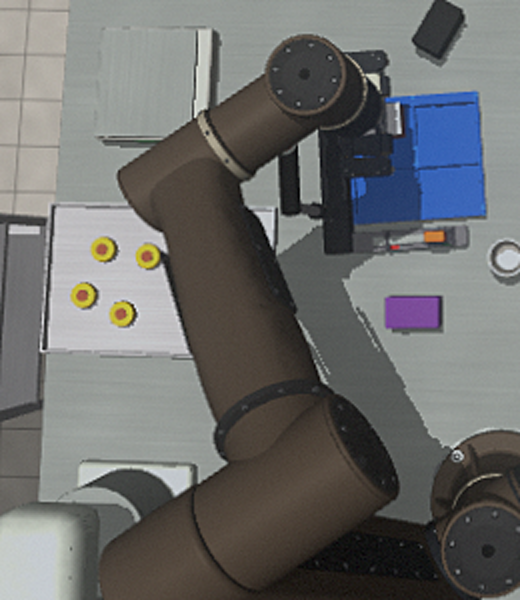

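```bash
cat >> h.py <<'E'
def tri(pa,pb,a='top',b='side'):
    L=[]
    for n,p in ((a,pa),(b,pb)):
        X=back(n,[p],.1)[0];Y=back(n,[p],.6)[0];d=(Y-X)/np.linalg.norm(Y-X);L.append((X,d))
    A=np.zeros((3,3));B=np.zeros(3)
    for X,d in L: M=np.eye(3)-np.outer(d,d);A+=M;B+=M@X
    P=np.linalg.solve(A,B);return P.round(3),[np.linalg.norm((np.eye(3)-np.outer(d,d))@(P-X)).round(4) for X,d in L]
E
python3 -c "
from h import *
print(tri((70,221),(175,414)))
print('cap',tri((152.5,156.5),(90+150/2.4,170+83/2.4)))
print('ring mid top', tri((222/2,120+145/2),(90+175/2.4,170+300/2.4)))
"
```

```text
(array([0.47 , 0.424, 0.485]), [np.float64(0.0008), np.float64(0.0008)])
cap (array([0.623, 0.209, 0.548]), [np.float64(0.0013), np.float64(0.0013)])
ring mid top (array([0.541, 0.312, 0.525]), [np.float64(0.0041), np.float64(0.0041)])
```

```bash
python3 -m handwheel '[[[0.0,0,0.001,0.03,0],[0.0,0,0.001,0.06,0],[0.0,0,0.001,0.07,0],[0.0,0,0.001,0.078,0],[0.0,0,0.001,0.084,0],[0.0,0,0.001,0.087,0],[0.0,0,0.001,0.087,0]]]'; python3 -c "
from h import *
snap('side','s7')"
```

```text
t: 10.57
eef_pos: [0.6273, 0.2147, 0.0298]
ee_rot: [3.135, 0.012, -3.057]
force: [-15.4, 1.3, 26.9]
width: 0.052
```

View pics/s7.png

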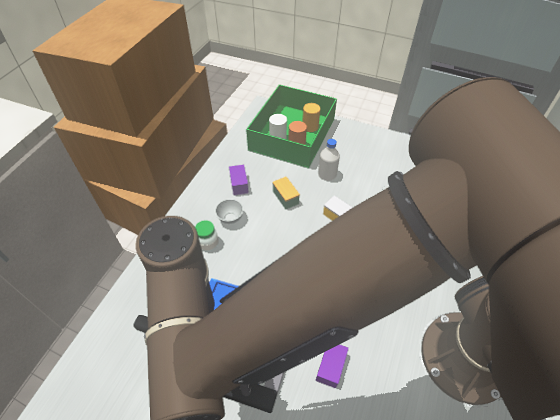

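```bash
python3 -c "
from h import *
snap('wrist','w7'); s=arm.get_state(); print(s['eef_pos'],s['force'],s['moment'],s['width'])"
```

```text
[0.6274839  0.2147425  0.02976602] [-15.29593913   1.75158145  26.75295812] [0.64367915 5.95459306 0.07747676] 0.05174635368869143
```

View pics/w7.png

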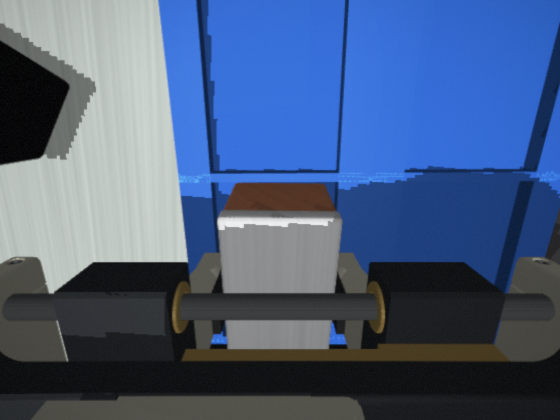

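```bash
python3 -c "
from h import *
for n,px,z in [('w5',(270,203),.05),('w6',(278,209),.149),('w6',(278,209),.145),('w7',(280,219),.067),('w7',(275,178),.022),('w7',(275,172),.012),('w6',(275,158),.022)]:
  T=np.load('pics/%s_T.npy'%n); P=back('wrist',[px],z,T)[0]; c,s=np.cos(.0908),np.sin(.0908); d=P[:2]-[.5775,.159]
  print(n,P.round(4),'tool',(T[:3,:3].T@(P-T[:3,3])).round(4),'carrier',(c*d[0]+s*d[1]).round(4),(-s*d[0]+c*d[1]).round(4))
"
```

```text
w5 [ 0.6472 -0.1658  0.05  ] tool [-0.0023 -0.0485 -0.038 ] carrier 0.0399 -0.3298
w6 [0.6288 0.1669 0.149 ] tool [ 0.001  -0.0458 -0.0378] carrier 0.0518 0.0032
w6 [0.6288 0.1681 0.145 ] tool [ 0.001  -0.0447 -0.0338] carrier 0.0519 0.0044
w7 [0.6286 0.1731 0.067 ] tool [ 0.0019 -0.0413 -0.0376] carrier 0.0522 0.0094
w7 [0.6325 0.1645 0.022 ] tool [-0.0006 -0.0506  0.0074] carrier 0.0553 0.0005
w7 [0.6328 0.1629 0.012 ] tool [-0.0007 -0.0523  0.0174] carrier 0.0555 -0.0011
w6 [0.6331 0.1621 0.022 ] tool [-0.0014 -0.0518  0.0892] carrier 0.0557 -0.002
```

```bash
python3 -m handwheel '[[[0.0,0.0,0.0,-0.012,0],[0.0,0.0,0.0,-0.02,0],[0.0,0.001,0.008,-0.02,0],[0.0,0.001,0.008,-0.02,0],[0.0,0.001,0.008,-0.01,0],[0.0,0.001,0.008,-0.003,0],[0.0,0.001,0.008,0.0,0],[0.0,0.001,0.008,0.002,0],[0.0,0.001,0.008,0.002,0]]]'; python3 -c "
from h import *
snap('wrist','w8'); s=arm.get_state(); print(s['eef_pos'],s['force'],s['moment'],s['width'])"
```

```text
t: 11.42
eef_pos: [0.626, 0.2215, 0.0277]
ee_rot: [3.136, 0.012, -3.056]
force: [-0.6, -4.5, 8.4]
width: 0.0515
[0.62594183 0.22146389 0.02763571] [-1.45090752 -4.28517717  9.30388561] [-1.29042908  0.58900492  0.11871513] 0.051788273938099955
```

View pics/w8.png

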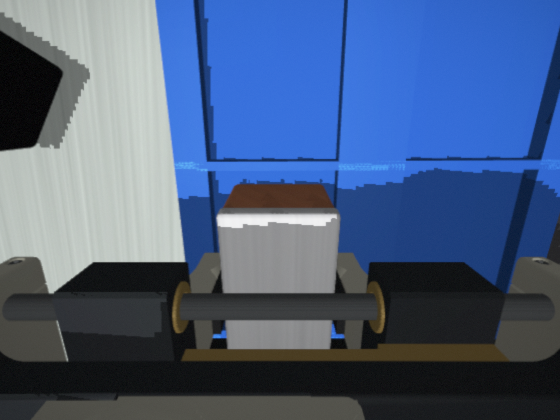

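```bash
python3 -m handwheel '[[[0.0,0.0,0.0,0.002,0],[0.0,0.0,0.0,0.004,0],[0.0,0.0,0.0,0.004,0],[0.065,0,0,0.003,0],[0.065,0,0,0.003,0],[0.065,0,0,0.003,0],[0.065,0,0,0.003,0]]]'; python3 -m handwheel '[[[0.065,0,0,-0.04,0],[0.065,0,0,-0.08,0],[0.065,0,0,-0.12,0],[0.065,0,-0.04,-0.14,0],[0.065,0,-0.08,-0.14,0],[0.065,0,-0.1,-0.14,0],[0.065,0,-0.1,-0.14,0],[0.065,0,-0.1,-0.14,0]]]'; python3 -c "
from h import *
snap('wrist','w9'); snap('top','t9',(130,110,410,300),2.8)"
```

```text
t: 12.05
eef_pos: [0.6256, 0.2213, 0.0236]
ee_rot: [3.137, 0.011, -3.056]
force: [0.7, 0.1, 0.7]
width: 0.0649
t: 12.72
eef_pos: [0.6326, 0.1197, 0.1629]
ee_rot: [3.137, 0.011, -3.058]
force: [-0.2, 0.4, -0.5]
width: 0.0647
```

View pics/w9.png

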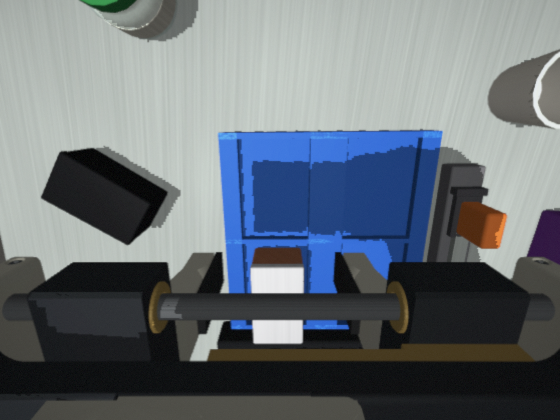

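View pics/t9.png

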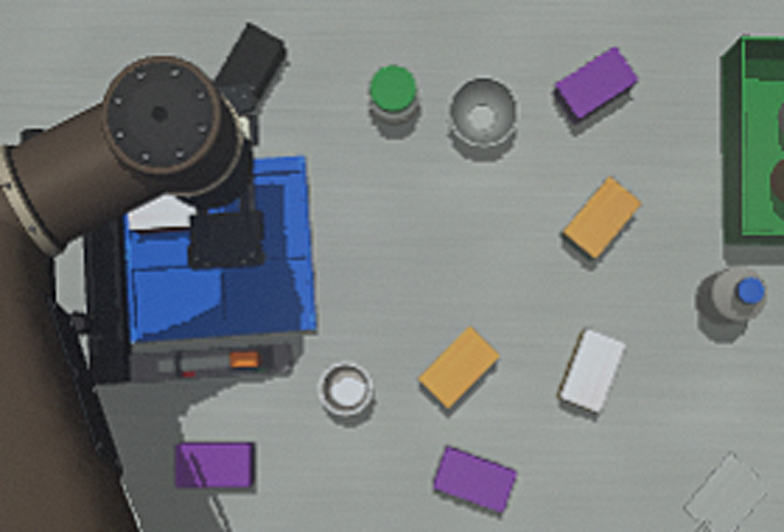

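```bash
python3 -c "
from h import *
rows([.438,-.142,.012],-134)"
```

```text
t12.8 pos [0.6326 0.1212 0.1626] yaw-175.1 q6 -0.41 | shift [ 0.2179 -0.2464  0.1472] turn -41.1 alt 138.9
```

```bash
python3 -m handwheel '[[[0.087,0.05,-0.06,0,-7],[0.087,0.218,-0.246,0,-41],[0.087,0.218,-0.246,0,-41],[0.087,0.218,-0.246,0,-41],[0.087,0.218,-0.246,0,-41],[0.087,0.218,-0.246,0,-41],[0.087,0.218,-0.246,0,-41],[0.087,0.218,-0.246,0,-41],[0.087,0.218,-0.246,0.0,-41],[0.087,0.218,-0.246,0.05,-41],[0.087,0.218,-0.246,0.1,-41],[0.087,0.218,-0.246,0.13,-41],[0.087,0.218,-0.246,0.147,-41],[0.087,0.218,-0.246,0.147,-41],[0.087,0.218,-0.246,0.147,-41]]]' 40; python3 -c "
from h import *
rows([.438,-.142,.012],-134); snap('wrist','w10')"
```

```text
t: 14.07
eef_pos: [0.4376, -0.1411, 0.0115]
ee_rot: [-3.14, 0.008, -2.339]
force: [0.7, 0.4, 0.3]
width: 0.0867
t14.1 pos [ 0.4376 -0.1411  0.0115] yaw-134.0 q6 0.69 | shift [ 0.0003 -0.0009 -0.0005] turn -0.0 alt 180.0
```

View pics/w10.png

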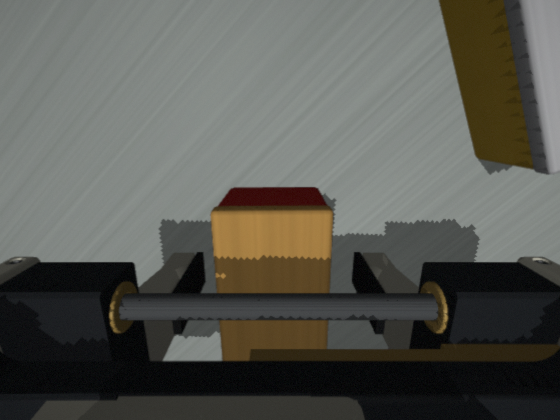

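```bash
python3 -c "
from h import *
T=np.load('pics/w10_T.npy');P=back('wrist',[(272,208)],.05,T)[0];print((T[:3,:3].T@(P-T[:3,3])).round(4))"
python3 -m handwheel '[[[0.0,0,0,0,0],[0.0,0,0,0,0],[0.0,0,0,0,0],[0.0,0,0,0,0],[0.0,0,0,0,0],[0.0,0,0,0,0],[0.0,0,0,0,0],[0.0,0,0,0,0],[0.0,0,0,0,0],[0.0,0,0,-0.03,0],[0.0,0,0,-0.07,0],[0.0,0,0,-0.09,0],[0.0,0,0,-0.09,0]]]' 40; python3 -c "
from h import *
c,s=np.cos(np.radians(5.2)),np.sin(np.radians(5.2))
def bay(x,y): return np.array([.5775+x*c-y*s,.159+x*s+y*c])
rows([*bay(-.054,.057),.1],-174.8)"
```

```text
[-0.0022 -0.0459 -0.0385]
t: 15.2
eef_pos: [0.4405, -0.1417, 0.1069]
ee_rot: [-3.133, 0.016, -2.338]
force: [1.3, -0.0, -2.5]
width: 0.0518
t15.2 pos [ 0.4405 -0.1417  0.1069] yaw-134.0 q6 0.69 | shift [-0.3077  0.1888  0.0101] turn 40.8 alt -139.2
```

```bash
python3 -m handwheel '[[[0.0,-0.02,0.01,0,6],[0.0,-0.05,0.03,0,13],[0.0,-0.308,0.189,0,41],[0.0,-0.308,0.189,0,41],[0.0,-0.308,0.189,0,41],[0.0,-0.308,0.189,0,41],[0.0,-0.308,0.189,0,41],[0.0,-0.308,0.189,0,41],[0.0,-0.308,0.189,0,41],[0.0,-0.308,0.189,0,41],[0.0,-0.308,0.189,0,41],[0.0,-0.308,0.189,0,41],[0.0,-0.308,0.189,0,41]]]'; python3 -c "
from h import *
c,s=np.cos(np.radians(5.2)),np.sin(np.radians(5.2))
def bay(x,y): return np.array([.5775+x*c-y*s,.159+x*s+y*c])
rows([*bay(-.054,.057),.0235],-174.8)
snap('side','s11'); snap('wrist','w11')"
```

```text
t: 16.28
eef_pos: [0.5172, 0.2106, 0.1086]
ee_rot: [3.139, 0.015, -3.054]
force: [-0.5, 0.1, -2.3]
width: 0.0523
t16.3 pos [0.5172 0.2106 0.1086] yaw-175.0 q6 -0.66 | shift [-0.0001 -0.0001  0.0851] turn -0.2 alt 179.8
```

View pics/s11.png

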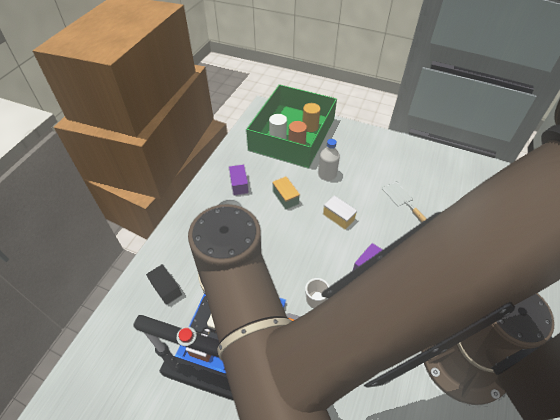

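View pics/w11.png

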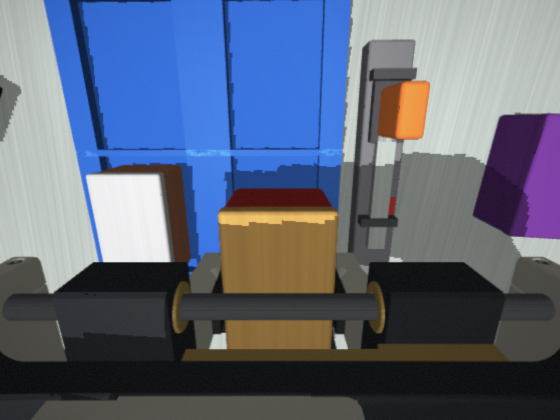

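```bash
python3 -m handwheel '[[[0.0,0,0.001,0.03,0],[0.0,0,0.001,0.06,0],[0.0,0,0.001,0.07,0],[0.0,0,0.001,0.078,0],[0.0,0,0.001,0.083,0],[0.0,0,0.001,0.086,0],[0.0,0,0.001,0.086,0]]]'; python3 -c "
from h import *
snap('wrist','w12')"
```

```text
t: 16.97
eef_pos: [0.5191, 0.2109, 0.0254]
ee_rot: [3.139, 0.016, -3.055]
force: [-4.6, -4.0, 9.6]
width: 0.052
```

View pics/w12.png

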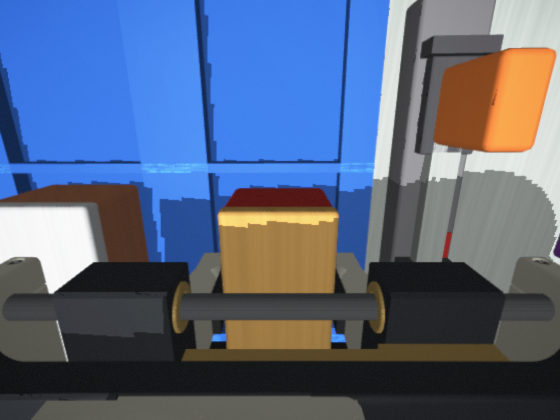

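```bash
python3 -m handwheel '[[[0.0,0.0,0.0,0.002,0],[0.0,0.0,0.0,0.003,0],[0.065,0,0,0.002,0],[0.065,0,0,0.002,0],[0.065,0,0,0.002,0],[0.065,0,0,0.002,0],[0.065,0,0,-0.04,0],[0.065,0,0,-0.08,0],[0.065,0,0,-0.12,0],[0.065,0,-0.04,-0.16,0],[0.065,0,-0.08,-0.2,0],[0.065,0,-0.12,-0.22,0],[0.065,0,-0.2,-0.22,0],[0.065,0,-0.25,-0.22,0],[0.065,0,-0.25,-0.22,0],[0.065,0,-0.25,-0.22,0]]]'; python3 -c "
from h import *
snap('wrist','w13'); snap('top','t13',(130,110,410,300),2.8)
rows([.6215,-.311,.012],-129.3)"
```

```text
t: 18.35
eef_pos: [0.5371, -0.0416, 0.2457]
ee_rot: [3.139, 0.018, -3.055]
force: [1.0, 0.2, -0.1]
width: 0.0649
t18.4 pos [ 0.5374 -0.043   0.2455] yaw-175.3 q6 -0.20 | shift [-0.0577 -0.2745  0.2339] turn -46.0 alt 134.0
```

View pics/w13.png

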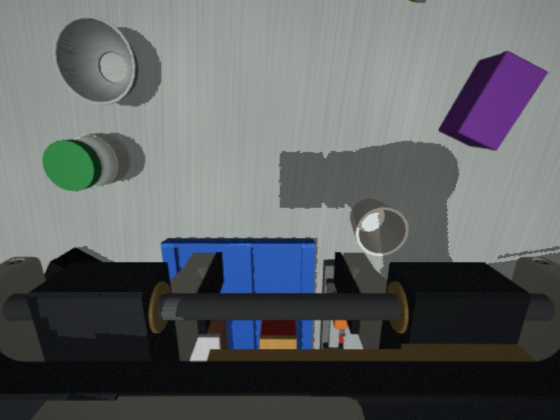

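View pics/t13.png

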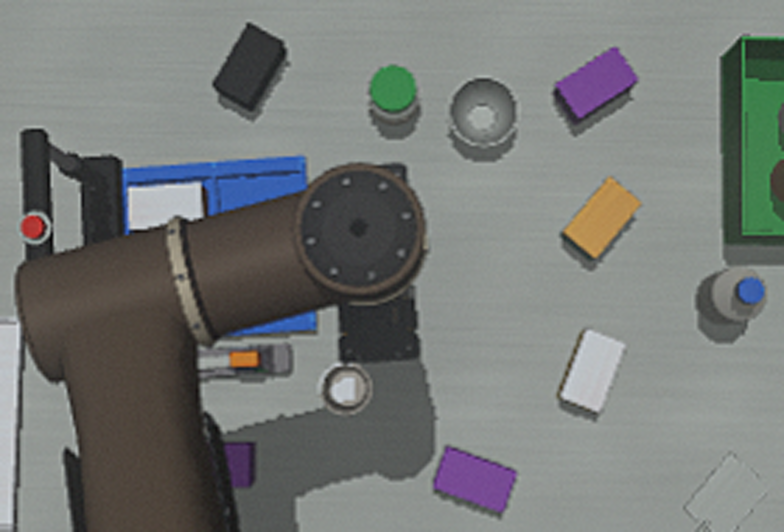

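```bash
python3 -c "
from h import *
print(back('top',[(130+750/2.8,110+291/2.8)],.15), back('top',[(130+722/2.8,110+315/2.8)],.0),back('side',[(329,178)],0))"
python3 -m handwheel '[[[0.087,-0.01,-0.06,0,-7],[0.087,-0.058,-0.274,0,-46],[0.087,-0.058,-0.274,0,-46],[0.087,-0.058,-0.274,0,-46],[0.087,-0.058,-0.274,0,-46],[0.087,-0.058,-0.274,0,-46],[0.087,-0.058,-0.274,0,-46],[0.087,-0.058,-0.274,0,-46],[0.087,-0.058,-0.274,0.08,-46],[0.087,-0.058,-0.274,0.1,-46],[0.087,-0.058,-0.274,0.1,-46],[0.087,-0.058,-0.274,0.1,-46]]]' 40
python3 -c "
from h import *
rows([.6215,-.311,.012],-129.3); snap('wrist','w14')"
```

```text
[[ 0.52715036 -0.46874094  0.15      ]] [[ 0.50761216 -0.47175028  0.        ]] [[ 5.16811605e-01 -4.52827956e-01 -1.11022302e-16]]
t: 19.45
eef_pos: [0.6167, -0.3095, 0.1398]
ee_rot: [-3.14, 0.01, -2.257]
force: [0.2, 0.7, -0.3]
width: 0.0868
t19.4 pos [ 0.6167 -0.3095  0.1398] yaw-129.3 q6 1.08 | shift [-0.0006 -0.0044  0.1278] turn -0.0 alt 180.0
```

View pics/w14.png

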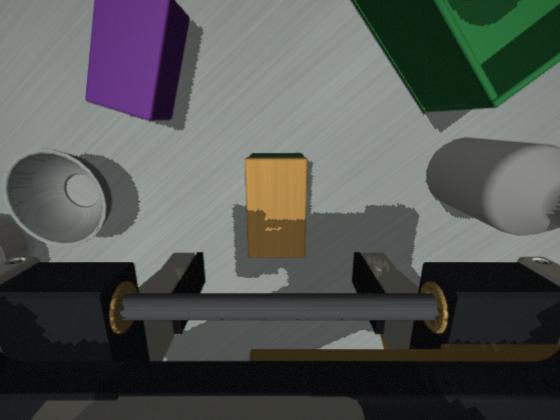

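```bash
python3 -c "
from h import *
T=np.load('pics/w14_T.npy');tinfit('wrist',[(245,158),(307,158),(306,257),(247,257)],T)
P=back('wrist',[(276,157.5)],.05,T)[0];Q=back('wrist',[(276,257)],.05,T)[0];m=(P+Q)/2;print(P,Q,m);rows([m[0],m[1],.012],-129.3)"
```

```text
c [ 0.6231 -0.3119] rect [ 0.6232 -0.3119] [53.9 89.6] long 140.9 jaws 50.9
[ 0.6580804  -0.34048632  0.05      ] [ 0.58868674 -0.28329258  0.05      ] [ 0.62338357 -0.31188945  0.05      ]
t19.5 pos [ 0.6184 -0.3103  0.1434] yaw-129.3 q6 1.08 | shift [-0.0004 -0.004   0.1314] turn 0.0 alt -180.0
```

```bash
python3 -m handwheel '[[[0.087,0,-0.004,0.04,0],[0.087,0,-0.004,0.08,0],[0.087,0,-0.004,0.11,0],[0.087,0,-0.004,0.131,0],[0.087,0,-0.004,0.131,0],[0.087,0,-0.004,0.131,0],[0.087,0,-0.004,0.131,0]]]'
python3 -c "
from h import *
rows([.6234,-.312,.012],-129.3); snap('wrist','w15',(180,150,380,300),4)"
```

```text
t: 20.08
eef_pos: [0.6254, -0.3127, 0.0156]
ee_rot: [-3.131, 0.012, -2.255]
force: [0.3, -0.6, 0.1]
width: 0.0873
t20.1 pos [ 0.6254 -0.3127  0.0156] yaw-129.2 q6 1.08 | shift [0.0008 0.002  0.0036] turn 0.1 alt -179.9
```

View pics/w15.png

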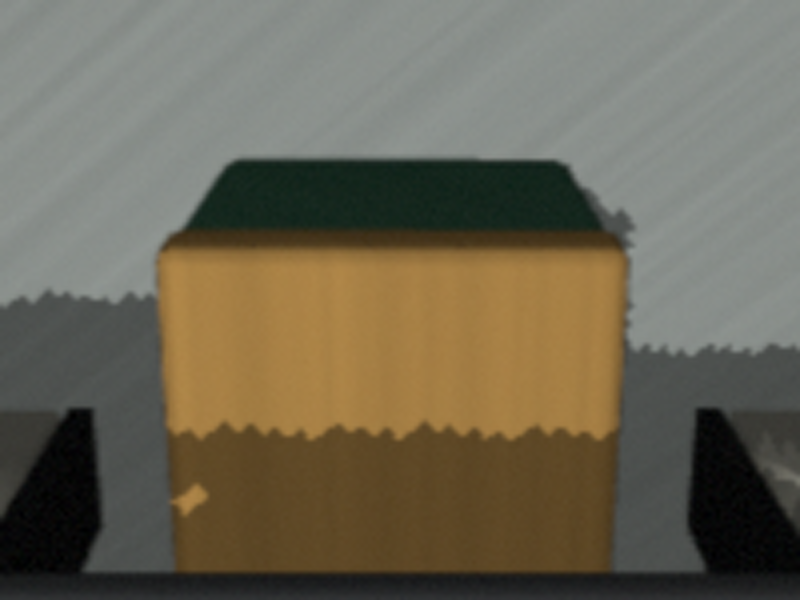

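```bash
python3 -c "
from h import *
T=np.load('pics/w15_T.npy');P=back('wrist',[(279,210)],.05,T)[0];print((T[:3,:3].T@(P-T[:3,3])).round(4))"
python3 -m handwheel '[[[0.0,0,0,0.003,0],[0.0,0,0,0.003,0],[0.0,0,0,0.003,0],[0.0,0,0,0.003,0],[0.0,0,0,0.003,0],[0.0,0,0,0.003,0],[0.0,0,0,0.003,0],[0.0,0,0,0.003,0],[0.0,0,0,0.003,0],[0.0,0,0,-0.03,0],[0.0,0,0,-0.07,0],[0.0,0,0,-0.1,0],[0.0,0,0,-0.1,0]]]' 40; python3 -c "
from h import *
c,s=np.cos(np.radians(5.2)),np.sin(np.radians(5.2))
def bay(x,y): return np.array([.5775+x*c-y*s,.159+x*s+y*c])
rows([*bay(.054,-.056),.12],-174.8)"
```

```text
[ 0.0007 -0.0436 -0.034 ]
t: 21.22
eef_pos: [0.6274, -0.3144, 0.1232]
ee_rot: [-3.121, 0.016, -2.254]
force: [2.1, -1.1, -1.0]
width: 0.0523
t21.2 pos [ 0.6274 -0.3144  0.1232] yaw-129.1 q6 1.08 | shift [-0.3333  0.2599  0.0031] turn 45.7 alt -134.3
```

```bash
python3 -m handwheel '[[[0.0,-0.02,0.01,0,6],[0.0,-0.05,0.03,0,13],[0.0,-0.333,0.26,0,46],[0.0,-0.333,0.26,0,46],[0.0,-0.333,0.26,0,46],[0.0,-0.333,0.26,0,46],[0.0,-0.333,0.26,0,46],[0.0,-0.333,0.26,0,46],[0.0,-0.333,0.26,0,46],[0.0,-0.333,0.26,0,46],[0.0,-0.333,0.26,0,46],[0.0,-0.333,0.26,0,46],[0.0,-0.333,0.26,0,46],[0.0,-0.333,0.26,0,46],[0.0,-0.333,0.26,0,46],[0.0,-0.333,0.26,0,46]]]'; python3 -c "
from h import *
c,s=np.cos(np.radians(5.2)),np.sin(np.radians(5.2))
def bay(x,y): return np.array([.5775+x*c-y*s,.159+x*s+y*c])
rows([*bay(.054,-.057),.024],-174.8)
snap('wrist','w16')"
```

```text
t: 22.55
eef_pos: [0.6358, 0.1066, 0.1228]
ee_rot: [-3.138, 0.026, -3.059]
force: [-0.1, -0.1, -2.5]
width: 0.0519
t22.6 pos [0.6358 0.1066 0.1228] yaw-175.2 q6 -0.40 | shift [0.0018 0.0007 0.0988] turn -0.4 alt 179.6
```

View pics/w16.png

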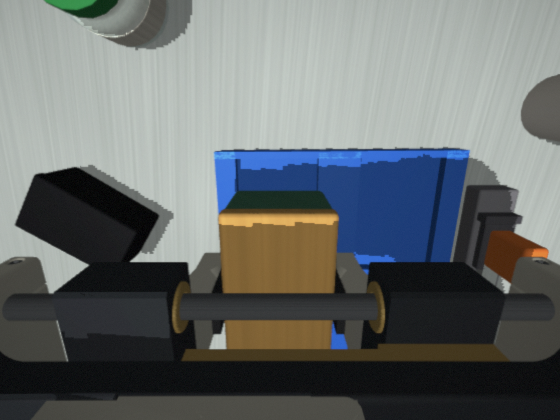

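```bash
python3 -m handwheel '[[[0.0,0.002,0.001,0.03,0],[0.0,0.002,0.001,0.06,0],[0.0,0.002,0.001,0.08,0],[0.0,0.002,0.001,0.09,0],[0.0,0.002,0.001,0.096,0],[0.0,0.002,0.001,0.099,0],[0.0,0.002,0.001,0.099,0],[0.0,0.002,0.001,0.099,0]]]'; python3 -c "
from h import *
snap('wrist','w17')"
```

```text
t: 23.27
eef_pos: [0.6373, 0.1073, 0.0255]
ee_rot: [-3.139, 0.028, -3.059]
force: [-1.1, -0.7, 0.4]
width: 0.0522
```

View pics/w17.png

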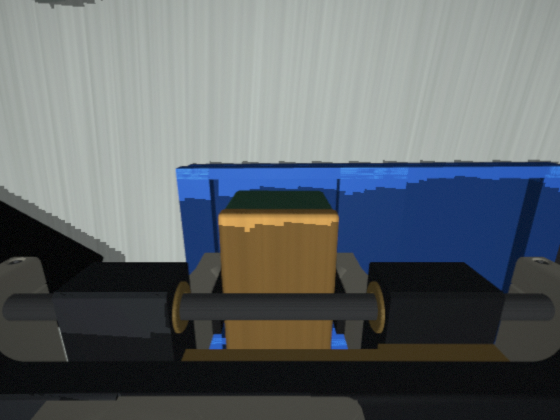

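```bash
python3 -m handwheel '[[[0.0,0.0,0.0,0.002,0],[0.0,0.0,0.0,0.003,0],[0.0,0.0,0.0,0.003,0],[0.065,0,0,0.002,0],[0.065,0,0,0.002,0],[0.065,0,0,0.002,0],[0.065,0,0,0.002,0],[0.065,0,0,-0.04,0],[0.065,0,0,-0.08,0],[0.065,0,0,-0.12,0],[0.065,0,-0.04,-0.16,0],[0.065,0,-0.08,-0.2,0],[0.065,0,-0.15,-0.22,0],[0.065,0,-0.2,-0.22,0],[0.065,0,-0.25,-0.22,0],[0.065,0,-0.25,-0.22,0],[0.065,0,-0.25,-0.22,0],[0.065,0,-0.25,-0.22,0],[0.065,0,-0.25,-0.22,0]]]'; python3 -c "
from h import *
snap('wrist','w18'); snap('top','t18',(130,110,410,300),2.8)
rows([.4365,-.302,.13],69-180)"
```

```text
t: 24.9
eef_pos: [0.6518, -0.1437, 0.2456]
ee_rot: [-3.139, 0.028, -3.062]
force: [-0.6, 0.7, 0.1]
width: 0.0651
t25.0 pos [ 0.6517 -0.1415  0.2455] yaw-175.3 q6 0.00 | shift [ 0.2308 -0.1419  0.1095] turn -64.3 alt 115.7
```

View pics/t18.png

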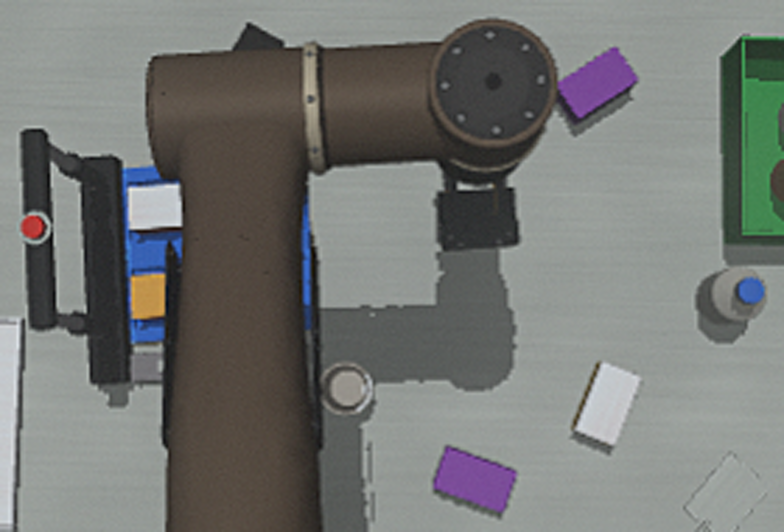

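View pics/w18.png

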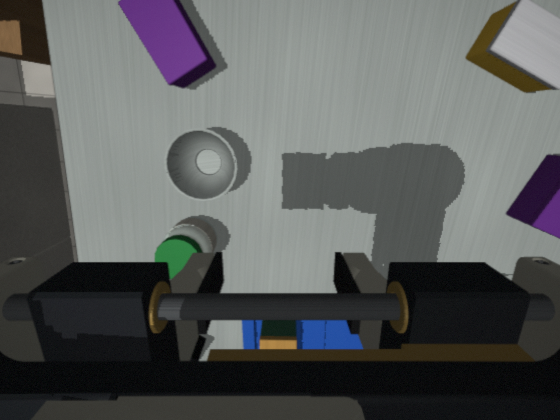

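```bash
python3 -c "
from h import *
P=np.array([(600,361),(641,377),(614,444),(573,431)])/2.8+[130,110]
tinfit('top',P)
rows([.4005,-.319,.13],69-180)"
```

```text
c [ 0.3964 -0.3215] rect [ 0.3955 -0.3215] [52.8 90.3] long 159.3 jaws 69.3
t25.0 pos [ 0.6517 -0.1415  0.2455] yaw-175.3 q6 0.00 | shift [ 0.2681 -0.1559  0.1085] turn -64.3 alt 115.7
```

```bash
python3 -m handwheel '[[[0.087,0.04,-0.02,0.02,-7],[0.087,0.268,-0.156,0.1,-64],[0.087,0.268,-0.156,0.1,-64],[0.087,0.268,-0.156,0.1,-64],[0.087,0.268,-0.156,0.1,-64],[0.087,0.268,-0.156,0.1,-64],[0.087,0.268,-0.156,0.1,-64],[0.087,0.268,-0.156,0.1,-64],[0.087,0.268,-0.156,0.1,-64],[0.087,0.268,-0.156,0.1,-64],[0.087,0.268,-0.156,0.1,-64],[0.087,0.268,-0.156,0.1,-64],[0.087,0.268,-0.156,0.1,-64]]]' 40
python3 -c "
from h import *
rows([.4,-.32,.012],-111); snap('wrist','w19')"
```

```text
t: 26.08
eef_pos: [0.4016, -0.3184, 0.1389]
ee_rot: [-3.115, 0.01, -1.943]
force: [0.3, 0.4, 0.1]
width: 0.0872
t26.1 pos [ 0.4016 -0.3184  0.1389] yaw-111.3 q6 1.50 | shift [0.0034 0.0043 0.1268] turn -0.3 alt 179.7
```

View pics/w19.png

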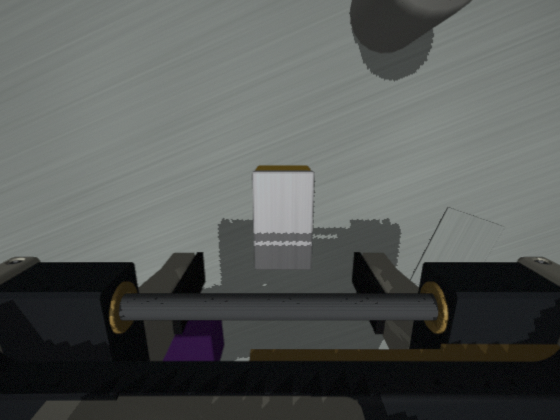

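```bash
python3 -c "
from h import *
T=np.load('pics/w19_T.npy')
P=back('wrist',[(283,171.5)],.05,T)[0];Q=back('wrist',[(283,269)],.05,T)[0];m=(P+Q)/2;print(P,Q,m,np.linalg.norm(P-Q),np.degrees(np.arctan2(*(P-Q)[1::-1])))
rows([m[0],m[1],.012],-111.3)
print(back('top',[(130+475/2.8,110+480/2.8)],.05))"
```

```text
[ 0.43979479 -0.3366742   0.05      ] [ 0.35633902 -0.30443582  0.05      ] [ 0.3980669  -0.32055501  0.05      ] 0.08946606934540813 -21.12119765108492
t26.1 pos [ 0.4015 -0.3184  0.1388] yaw-111.3 q6 1.50 | shift [0.0045 0.0057 0.1266] turn -0.0 alt 180.0
[[ 0.30233673 -0.16446812  0.05      ]]
```

```bash
python3 -m handwheel '[[[0.087,0.0045,0.006,0.04,0],[0.087,0.0045,0.006,0.08,0],[0.087,0.0045,0.006,0.11,0],[0.087,0.0045,0.006,0.127,0],[0.087,0.0045,0.006,0.127,0],[0.087,0.0045,0.006,0.127,0],[0.087,0.0045,0.006,0.127,0],[0.087,0.0045,0.006,0.127,0]]]'
python3 -c "
from h import *
rows([.398,-.3205,.012],-111.3); snap('wrist','w20',(180,150,380,300),4)"
```

```text
t: 26.8
eef_pos: [0.3992, -0.3208, 0.0132]
ee_rot: [-3.112, 0.01, -1.942]
force: [0.3, -0.4, -0.5]
width: 0.0872
t26.8 pos [ 0.3992 -0.3208  0.0132] yaw-111.3 q6 1.51 | shift [0.0002 0.0013 0.0012] turn 0.0 alt -180.0
```

View pics/w20.png

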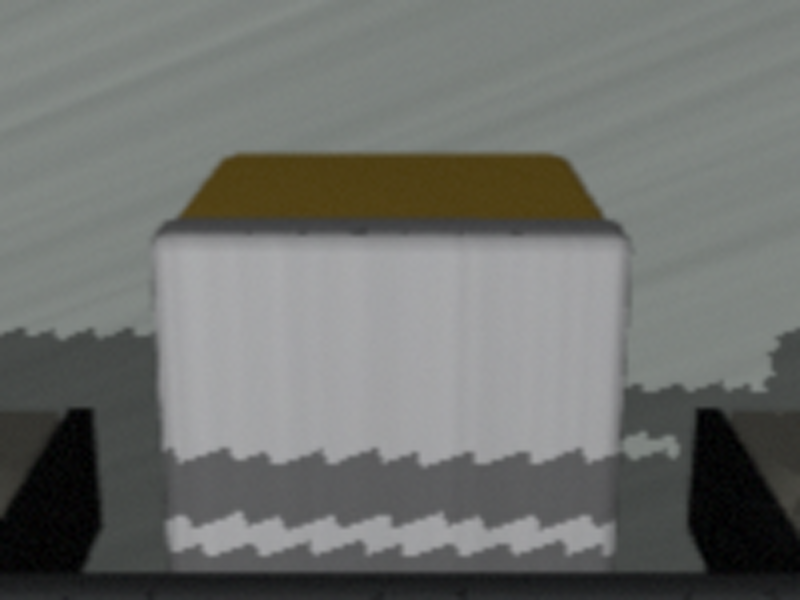

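```bash
python3 -m handwheel '[[[0.0,0,0,0.001,0],[0.0,0,0,0.001,0],[0.0,0,0,0.001,0],[0.0,0,0,0.001,0],[0.0,0,0,0.001,0],[0.0,0,0,0.001,0],[0.0,0,0,0.001,0],[0.0,0,0,0.001,0],[0.0,0,0,0.001,0],[0.0,0,0,-0.03,0],[0.0,0,0,-0.07,0],[0.0,0,0,-0.11,0],[0.0,0,0,-0.11,0],[0.0,0,0,-0.11,0],[0.0,0,0,-0.11,0]]]' 40; python3 -c "
from h import *
T=np.load('pics/w20_T.npy');P=back('wrist',[(279,207.5)],.05,T)[0];print((T[:3,:3].T@(P-T[:3,3])).round(4))
c,s=np.cos(np.radians(5.2)),np.sin(np.radians(5.2))
def bay(x,y): return np.array([.5775+x*c-y*s,.159+x*s+y*c])
rows([*bay(-.054,-.056),.13],-174.8)"
```

```text
t: 28.1
eef_pos: [0.395, -0.3201, 0.1225]
ee_rot: [-3.113, 0.011, -1.943]
force: [-0.5, 0.8, -3.5]
width: 0.0518
[ 0.0003 -0.0451 -0.0355]
t28.1 pos [ 0.395  -0.3201  0.1225] yaw-111.3 q6 1.51 | shift [-0.4385  0.0275 -0.0036] turn 63.5 alt -116.5
```

```bash
python3 -m handwheel '[[[0.0,-0.02,0.0,0,6],[0.0,-0.05,0.003,0,13],[0.0,-0.438,0.0275,0,63.5],[0.0,-0.438,0.0275,0,63.5],[0.0,-0.438,0.0275,0,63.5],[0.0,-0.438,0.0275,0,63.5],[0.0,-0.438,0.0275,0,63.5],[0.0,-0.438,0.0275,0,63.5],[0.0,-0.438,0.0275,0,63.5],[0.0,-0.438,0.0275,0,63.5],[0.0,-0.438,0.0275,0,63.5],[0.0,-0.438,0.0275,0,63.5],[0.0,-0.438,0.0275,0,63.5],[0.0,-0.438,0.0275,0,63.5],[0.0,-0.438,0.0275,0,63.5],[0.0,-0.438,0.0275,0,63.5],[0.0,-0.438,0.0275,0,63.5],[0.0,-0.438,0.0275,0,63.5]]]'; python3 -c "
from h import *
c,s=np.cos(np.radians(5.2)),np.sin(np.radians(5.2))
def bay(x,y): return np.array([.5775+x*c-y*s,.159+x*s+y*c])
rows([*bay(-.054,-.057),.024],-174.8)
snap('wrist','w21')"
```

```text
t: 29.6
eef_pos: [0.528, 0.0967, 0.1258]
ee_rot: [-3.138, 0.029, -3.053]
force: [-0.2, -0.9, -2.7]
width: 0.0522
t29.6 pos [0.528  0.0967 0.1258] yaw-174.9 q6 -0.48 | shift [0.0021 0.0009 0.1018] turn -0.1 alt 179.9
```

View pics/w21.png

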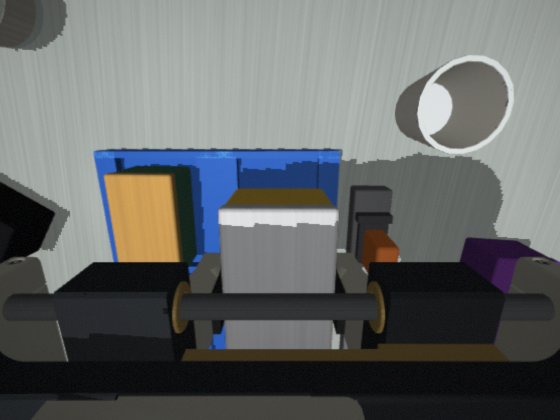

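```bash
python3 -m handwheel '[[[0.0,0.002,0.001,0.03,0],[0.0,0.002,0.001,0.06,0],[0.0,0.002,0.001,0.08,0],[0.0,0.002,0.001,0.092,0],[0.0,0.002,0.001,0.099,0],[0.0,0.002,0.001,0.102,0],[0.0,0.002,0.001,0.102,0],[0.0,0.002,0.001,0.102,0]]]'; python3 -c "
from h import *
snap('wrist','w22')"
```

```text
t: 30.32
eef_pos: [0.5294, 0.0972, 0.025]
ee_rot: [-3.138, 0.03, -3.053]
force: [-1.2, -1.2, -0.3]
width: 0.0519
```

View pics/w22.png

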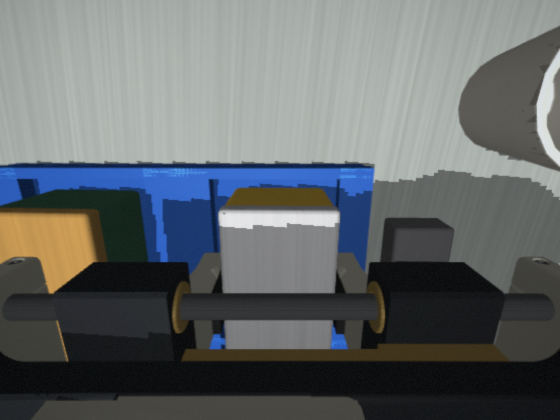

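```bash
python3 -m handwheel '[[[0.0,0.0,0.0,0.002,0],[0.0,0.0,0.0,0.003,0],[0.0,0.0,0.0,0.003,0],[0.062,0,0,0.002,0],[0.062,0,0,0.002,0],[0.062,0,0,0.002,0],[0.062,0,0,0.002,0],[0.062,0,0,-0.04,0],[0.062,0,0,-0.08,0],[0.062,0,0,-0.12,0],[0.062,0,-0.02,-0.16,0],[0.062,0,-0.02,-0.2,0],[0.062,0,-0.02,-0.24,0],[0.062,0,-0.02,-0.28,0],[0.062,0,-0.02,-0.32,0],[0.062,0,-0.02,-0.36,0],[0.062,0,-0.02,-0.38,0],[0.062,0,-0.02,-0.38,0],[0.062,0,-0.02,-0.38,0],[0.062,0,-0.02,-0.38,0]]]'; python3 -c "
from h import *
rows([.5648,.2984,.40],-174.8)
snap('wrist','w23'); snap('side','s23')"
```

```text
t: 32.03
eef_pos: [0.5193, 0.0776, 0.4038]
ee_rot: [-3.138, 0.029, -3.053]
force: [0.2, 0.1, -1.4]
width: 0.0621
t32.0 pos [0.5193 0.0776 0.4038] yaw-174.9 q6 -0.45 | shift [-0.0647  0.216   0.0051] turn -0.1 alt 179.9
```

View pics/w23.png

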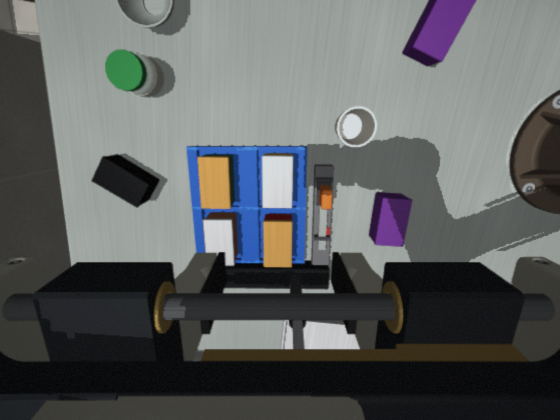

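View pics/s23.png

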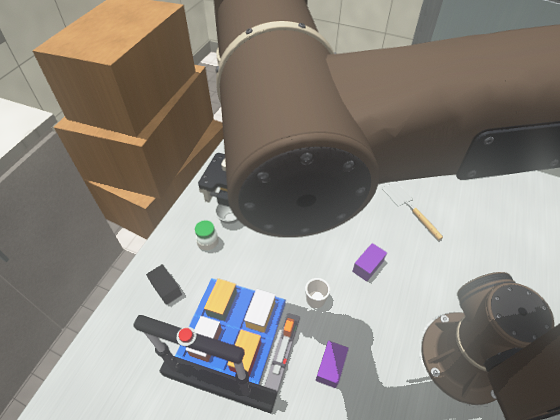

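```bash
python3 -c "
from h import *
a=cv2.imread('pics/s23_full.png')[265:400,120:310]; cv2.imwrite('pics/s23c.png',cv2.resize(a,None,fx=4,fy=4,interpolation=2))
a=cv2.imread('pics/t13_full.png')[165:235,130:200]; cv2.imwrite('pics/t13c.png',cv2.resize(a,None,fx=8,fy=8,interpolation=2))
"
```

```text
(no output)
```

View pics/s23c.png

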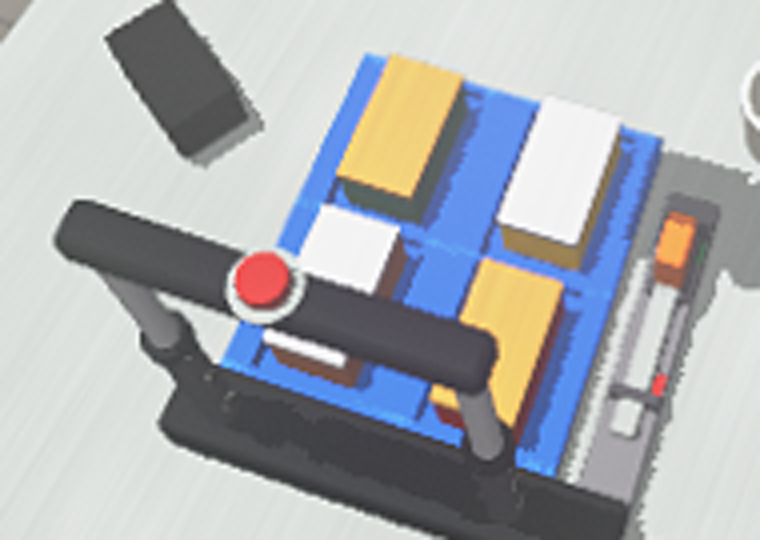

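View pics/t13c.png

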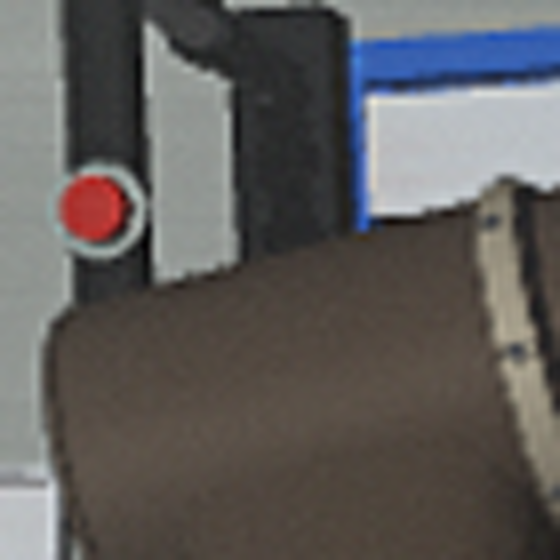

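```bash
python3 -c "
from h import *
print(tri((141.5,191),(185.5,334.5)))
print('pred',proj('side',[[.5648,.2984,.33]]),proj('top',[[.5648,.2984,.33]]))
print(back('side',[(185.5,334.5)],.33))
rows([.565,.297,.40],-174.8)
"
```

```text
(array([0.566, 0.297, 0.324]), [np.float64(0.001), np.float64(0.001)])
pred [[185.60717732 334.03858792]] [[140.32998836 190.75685808]]
[[0.56455307 0.29917611 0.33      ]]
t32.1 pos [0.5192 0.0774 0.4034] yaw-174.9 q6 -0.45 | shift [-0.0649  0.2147  0.0043] turn -0.1 alt 179.9
```

```bash
python3 -m handwheel '[[[0.0,-0.02,0.05,0.0,0],[0.0,-0.066,0.216,0.005,0],[0.0,-0.066,0.216,0.005,0],[0.0,-0.066,0.216,0.005,0],[0.0,-0.066,0.216,0.005,0],[0.0,-0.066,0.216,0.005,0],[0.0,-0.066,0.216,0.005,0],[0.0,-0.066,0.216,0.005,0],[0.0,-0.066,0.216,0.005,0],[0.0,-0.066,0.216,0.005,0],[0.0,-0.066,0.216,0.005,0],[0.0,-0.066,0.216,0.005,0],[0.0,-0.066,0.216,0.005,0],[0.0,-0.066,0.216,0.005,0],[0.0,-0.066,0.216,0.005,0]]]' 20; python3 -c "
from h import *
rows([.5648,.2984,.33],-174.8)
snap('side','s24',(80,200,280,350),4)"
```

```text
t: 33.38
eef_pos: [0.566, 0.2981, 0.3996]
ee_rot: [-3.138, 0.029, -3.053]
force: [-0.2, 0.1, 0.6]
width: 0.0005
t33.4 pos [0.566  0.2981 0.3996] yaw-174.9 q6 -0.72 | shift [0.0031 0.0007 0.0696] turn -0.1 alt 179.9
```

View pics/s24.png

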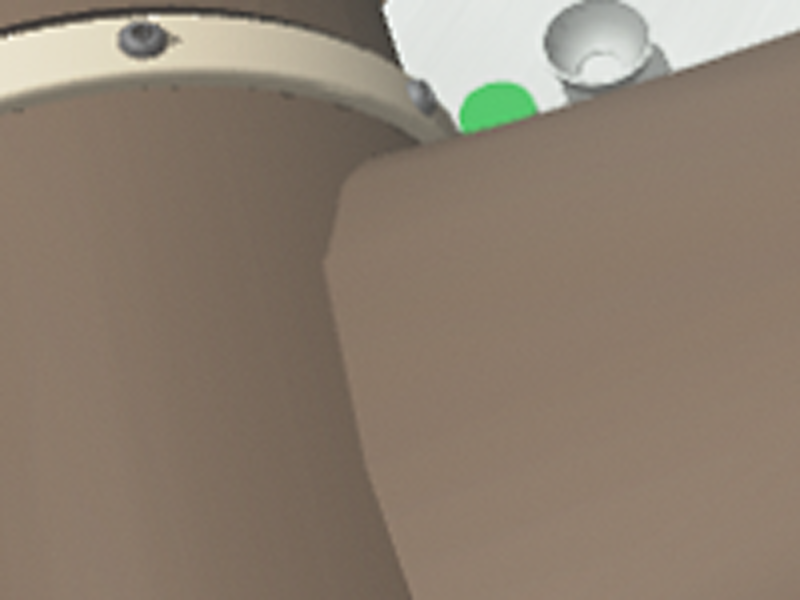

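```bash
python3 -m handwheel '[[[0,0.003,0.001,0.03,0],[0,0.003,0.001,0.05,0],[0,0.003,0.001,0.06,0],[0,0.003,0.001,0.063,0],[0,0.003,0.001,0.063,0],[0,0.003,0.001,0.063,0],[0,0.003,0.001,0.063,0]]]'; python3 -m handwheel '[[[0,0,0,0.002,0],[0,0,0,0.004,0],[0,0,0,0.006,0],[0,0,0,0.008,0],[0,0,0,0.01,0],[0,0,0,0.01,0]]]'
```

```text
t: 34.02
eef_pos: [0.5653, 0.2992, 0.338]
ee_rot: [-3.139, 0.03, -3.053]
force: [0.7, -0.5, 0.3]
width: -0.0
t: 34.52
eef_pos: [0.5655, 0.2992, 0.3277]
ee_rot: [-3.139, 0.03, -3.053]
force: [-0.1, 0.7, 0.3]
width: 0.0007
```

```bash
python3 -m handwheel '[[[0,0,0,0.002,0],[0,0,0,0.004,0],[0,0,0,0.004,0]]]'; python3 -m handwheel '[[[0,0,0,0.002,0],[0,0,0,0.004,0],[0,0,0,0.004,0]]]'
```

```text
t: 34.77
eef_pos: [0.5657, 0.2992, 0.3243]
ee_rot: [-3.139, 0.031, -3.053]
force: [-1.2, 0.3, 4.9]
width: 0.0007
t: 35.02
eef_pos: [0.5657, 0.2992, 0.3214]
ee_rot: [-3.139, 0.032, -3.053]
force: [-2.9, -0.5, 5.8]
width: 0.0007
```

```bash
python3 -m handwheel '[[[0,0,0,0.002,0],[0,0,0,0.004,0],[0,0,0,0.004,0]]]'; python3 -m handwheel '[[[0,0,0,0.002,0],[0,0,0,0.004,0],[0,0,0,0.004,0]]]'; python3 -m handwheel '[[[0,0,0,0.002,0],[0,0,0,0.004,0],[0,0,0,0.004,0]]]'
```

```text
t: 35.27
eef_pos: [0.5658, 0.2992, 0.3177]
ee_rot: [-3.14, 0.033, -3.053]
force: [-1.3, 0.3, 2.6]
width: 0.0004
t: 35.52
eef_pos: [0.5658, 0.2992, 0.3132]
ee_rot: [-3.14, 0.032, -3.053]
force: [-1.4, 0.8, 1.7]
width: 0.0003
t: 35.77
eef_pos: [0.5658, 0.2992, 0.3084]
ee_rot: [-3.139, 0.031, -3.053]
force: [-2.1, -0.0, 2.4]
width: 0.0003
```

```bash
python3 -m handwheel '[[[0,0,0,0.002,0],[0,0,0,0.004,0],[0,0,0,0.005,0],[0,0,0,0.005,0]]]'; python3 -m handwheel '[[[0,0,0,-0.02,0],[0,0,0,-0.05,0],[0,0.0,0,-0.05,0],[0,0.0,-0.06,-0.06,0],[0,0.0,-0.12,-0.08,0],[0,0.0,-0.15,-0.08,0],[0,0.0,-0.15,-0.08,0],[0,0.0,-0.15,-0.08,0],[0,0.0,-0.15,-0.08,0]]]'; python3 -c "
from h import *
snap('side','s25',(80,240,330,420),3); rows([.515,.2939,.33],-174.8);print(proj('side',[[.5648,.2984,.33],[.5648,.2984,.306]]))"
```

```text
t: 36.1
eef_pos: [0.5659, 0.2992, 0.303]
ee_rot: [-3.139, 0.031, -3.053]
force: [-0.1, -0.3, 1.3]
width: 0.0004
t: 36.85
eef_pos: [0.5771, 0.1482, 0.3839]
ee_rot: [-3.14, 0.032, -3.055]
force: [-0.3, 0.1, -0.6]
width: 0.0006
t36.9 pos [0.5769 0.1492 0.3832] yaw-175.0 q6 -0.51 | shift [0.0507 0.1496 0.0514] turn -0.2 alt 179.8
[[185.60717732 334.03858792]
 [188.27656035 338.95925885]]
```

View pics/s25.png

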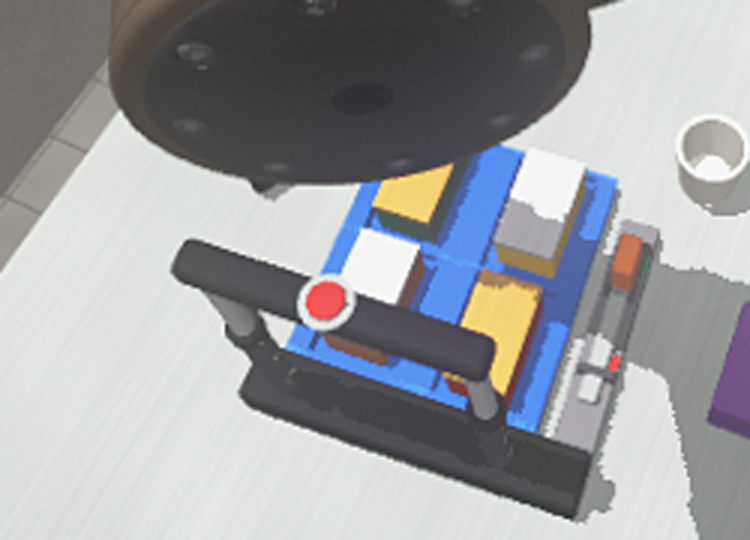

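```bash
python3 -m handwheel '[[[0,0.02,0.05,0.0,0],[0,0.051,0.15,0.03,0],[0,0.051,0.15,0.05,0],[0,0.051,0.15,0.05,0],[0,0.051,0.15,0.055,0],[0,0.051,0.15,0.065,0],[0,0.051,0.15,0.068,0],[0,0.051,0.15,0.068,0],[0,0.051,0.15,0.068,0],[0,0.051,0.15,0.068,0]]]'; python3 -c "
from h import *
rows([.515,.2939,.29],-174.8)"
```

```text
t: 37.73
eef_pos: [0.5159, 0.2937, 0.3142]
ee_rot: [-3.14, 0.032, -3.055]
force: [-0.3, 0.5, 0.3]
width: 0.0004
t37.7 pos [0.5159 0.2937 0.3142] yaw-175.1 q6 -0.78 | shift [0.0017 0.0003 0.0242] turn -0.3 alt 179.7
```

```bash
python3 -m handwheel '[[[0,0.002,0,0.003,0],[0,0.002,0,0.006,0],[0,0.002,0,0.009,0],[0,0.002,0,0.012,0],[0,0.002,0,0.015,0],[0,0.002,0,0.018,0],[0,0.002,0,0.018,0]]]'; python3 -m handwheel '[[[0,0,0,0.003,0],[0,0,0,0.006,0],[0,0,0,0.009,0],[0,0,0,0.009,0]]]'; python3 -m handwheel '[[[0,0,0,0.003,0],[0,0,0,0.006,0],[0,0,0,0.006,0]]]'
```

```text
t: 38.32
eef_pos: [0.5145, 0.2935, 0.2957]
ee_rot: [-3.14, 0.032, -3.055]
force: [0.8, 0.7, 0.0]
width: 0.0002
t: 38.65
eef_pos: [0.5147, 0.2935, 0.2866]
ee_rot: [-3.14, 0.032, -3.055]
force: [-2.0, 0.4, 0.9]
width: 0.0009
t: 38.9
eef_pos: [0.5148, 0.2936, 0.2804]
ee_rot: [-3.14, 0.032, -3.055]
force: [-0.9, 0.3, 1.8]
width: 0.0002
```

```bash
for i in 1; do python3 -m handwheel '[[[0,0,0,0.002,0],[0,0,0,0.004,0],[0,0,0,0.004,0]]]'; done; python3 -m handwheel '[[[0,0,0,0.002,0],[0,0,0,0.004,0],[0,0,0,0.004,0]]]'; python3 -m handwheel '[[[0,0,0,0.001,0],[0,0,0,0.003,0],[0,0,0,0.003,0]]]'
```

```text
t: 39.15
eef_pos: [0.5148, 0.2936, 0.2758]
ee_rot: [-3.14, 0.032, -3.055]
force: [-0.6, 0.5, 0.3]
width: 0.0
t: 39.4
eef_pos: [0.5149, 0.2936, 0.2712]
ee_rot: [-3.14, 0.031, -3.055]
force: [-0.6, -0.7, 0.1]
width: 0.0004
t: 39.65
eef_pos: [0.515, 0.2936, 0.269]
ee_rot: [-3.14, 0.032, -3.055]
force: [-2.8, -0.9, 6.5]
width: 0.0007
```

```bash
python3 -m handwheel '[[[0,0,0,0.001,0],[0,0,0,0.002,0],[0,0,0,0.002,0]]]'; python3 -m handwheel '[[[0,0,0,-0.02,0],[0,0,0,-0.05,0],[0,0.0,0,-0.07,0],[0,-0.02,-0.06,-0.1,0],[0,-0.06,-0.12,-0.12,0],[0,-0.06,-0.15,-0.12,0],[0,-0.06,-0.15,-0.12,0],[0,-0.06,-0.15,-0.12,0],[0,-0.06,-0.15,-0.12,0]]]'; python3 -c "
from h import *
snap('side','s26',(80,240,330,420),3)"
```

```text
t: 39.9
eef_pos: [0.5151, 0.2936, 0.2689]
ee_rot: [-3.14, 0.033, -3.054]
force: [-6.8, -1.0, 12.4]
width: 0.0004
t: 40.65
eef_pos: [0.5849, 0.147, 0.3912]
ee_rot: [-3.141, 0.034, -3.058]
force: [-0.3, 0.1, 0.1]
width: 0.0004
```

View pics/s26.png

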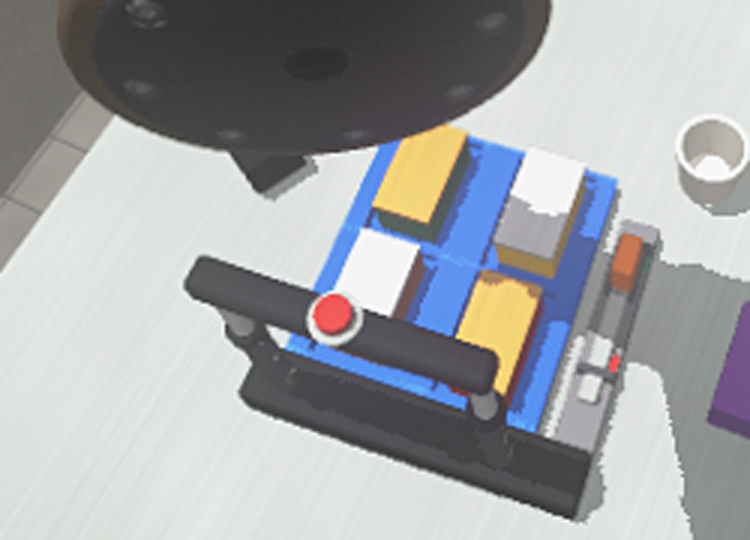

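```bash
python3 -c "
from h import *
rows([.5655,.2992,.295],-174.8)"
```

```text
t40.7 pos [0.5842 0.1483 0.3906] yaw-175.1 q6 -0.50 | shift [0.0091 0.152  0.0952] turn -0.3 alt 179.7
```

```bash
python3 -m handwheel '[[[0,0.003,0.05,0.0,0],[0,0.009,0.152,0.03,0],[0,0.009,0.152,0.05,0],[0,0.009,0.152,0.06,0],[0,0.009,0.152,0.07,0],[0,0.009,0.152,0.08,0],[0,0.009,0.152,0.09,0],[0,0.009,0.152,0.095,0],[0,0.009,0.152,0.095,0],[0,0.009,0.152,0.095,0]]]'; python3 -m handwheel '[[[0,0,0,0.003,0],[0,0,0,0.006,0],[0,0,0,0.009,0],[0,0,0,0.01,0],[0,0,0,0.01,0]]]';  python3 -m handwheel '[[[0,0,0,0.002,0],[0,0,0,0.004,0],[0,0,0,0.004,0]]]'
```

```text
t: 41.53
eef_pos: [0.5659, 0.2986, 0.296]
ee_rot: [-3.141, 0.034, -3.058]
force: [0.8, 0.5, 0.6]
width: 0.0005
t: 41.95
eef_pos: [0.5662, 0.2983, 0.2857]
ee_rot: [-3.141, 0.034, -3.058]
force: [-0.3, 0.5, -0.1]
width: 0.0004
t: 42.2
eef_pos: [0.5664, 0.2984, 0.2814]
ee_rot: [-3.141, 0.034, -3.058]
force: [0.1, -0.0, 0.6]
width: 0.0008
```

```bash
python3 -m handwheel '[[[0,0,0,0.002,0],[0,0,0,0.004,0],[0,0,0,0.004,0]]]'; python3 -m handwheel '[[[0,0,0,0.002,0],[0,0,0,0.004,0],[0,0,0,0.004,0]]]';python3 -m handwheel '[[[0,0,0,0.002,0],[0,0,0,0.004,0],[0,0,0,0.004,0]]]'; python3 -m handwheel '[[[0,0,0,0.002,0],[0,0,0,0.004,0],[0,0,0,0.004,0]]]'
```

```text
t: 42.45
eef_pos: [0.5665, 0.2984, 0.2786]
ee_rot: [-3.141, 0.035, -3.058]
force: [-2.5, -0.8, 6.5]
width: 0.0004
t: 42.7
eef_pos: [0.5666, 0.2984, 0.2758]
ee_rot: [-3.142, 0.036, -3.057]
force: [-3.5, -0.8, 6.5]
width: 0.0008
t: 42.95
eef_pos: [0.5666, 0.2984, 0.2722]
ee_rot: [3.141, 0.036, -3.057]
force: [-2.3, -0.4, 3.0]
width: 0.0005
t: 43.2
eef_pos: [0.5666, 0.2984, 0.2677]
ee_rot: [-3.142, 0.036, -3.057]
force: [-0.7, 0.2, 3.2]
width: 0.0005
```

```bash
python3 -m handwheel '[[[0,0,0,0.002,0],[0,0,0,0.004,0],[0,0,0,0.006,0],[0,0,0,0.008,0],[0,0,0,0.009,0],[0,0,0,0.009,0]]]'; python3 -m handwheel '[[[0,0,0,-0.02,0],[0,0,0,-0.05,0],[0,0.0,0,-0.07,0],[0,0.0,-0.06,-0.1,0],[0,0.0,-0.12,-0.12,0],[0,0.0,-0.15,-0.12,0],[0,0.0,-0.15,-0.12,0],[0,0.0,-0.15,-0.12,0],[0,0.0,-0.15,-0.12,0]]]'; python3 -c "
from h import *
snap('side','s27',(80,240,330,420),3);rows([.515,.2939,.27],-174.8)"
```

```text
t: 43.7
eef_pos: [0.5668, 0.2984, 0.2582]
ee_rot: [-3.141, 0.035, -3.057]
force: [-2.0, -0.1, 1.0]
width: 0.0005
t: 44.45
eef_pos: [0.5758, 0.147, 0.379]
ee_rot: [3.141, 0.037, -3.06]
force: [0.5, 0.1, -0.2]
width: 0.0005
t44.5 pos [0.5755 0.148  0.3782] yaw-175.2 q6 -0.51 | shift [0.0521 0.1504 0.1064] turn -0.4 alt 179.6
```

View pics/s27.png

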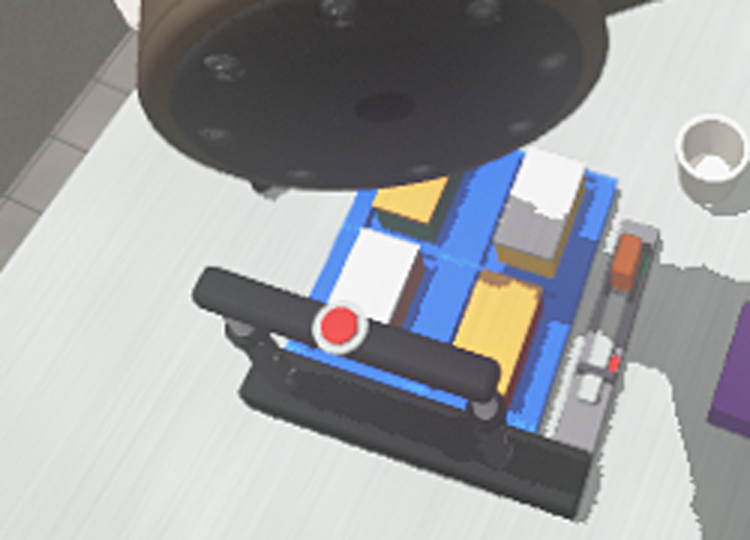

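```bash
python3 -m handwheel '[[[0,0.02,0.05,0.0,0],[0,0.053,0.15,0.03,0],[0,0.053,0.15,0.06,0],[0,0.053,0.15,0.08,0],[0,0.053,0.15,0.09,0],[0,0.053,0.15,0.1,0],[0,0.053,0.15,0.11,0],[0,0.053,0.15,0.115,0],[0,0.053,0.15,0.115,0],[0,0.053,0.15,0.115,0],[0,0.053,0.15,0.115,0]]]'; python3 -m handwheel '[[[0,0,0,0.003,0],[0,0,0,0.006,0],[0,0,0,0.009,0],[0,0,0,0.012,0],[0,0,0,0.015,0],[0,0,0,0.018,0],[0,0,0,0.018,0]]]';  python3 -m handwheel '[[[0,0,0,0.003,0],[0,0,0,0.006,0],[0,0,0,0.009,0],[0,0,0,0.009,0]]]'
```

```text
t: 45.42
eef_pos: [0.5153, 0.2933, 0.2627]
ee_rot: [3.14, 0.037, -3.06]
force: [0.1, -0.2, -0.1]
width: 0.0005
t: 46.0
eef_pos: [0.5158, 0.2932, 0.2445]
ee_rot: [3.141, 0.037, -3.06]
force: [-1.4, -0.6, 0.4]
width: 0.0004
t: 46.33
eef_pos: [0.516, 0.2932, 0.235]
ee_rot: [3.141, 0.037, -3.059]
force: [-1.4, -0.6, 1.7]
width: 0.0008
```

```bash
python3 -m handwheel '[[[0,0,0,0.002,0],[0,0,0,0.004,0],[0,0,0,0.004,0]]]'; python3 -m handwheel '[[[0,0,0,0.002,0],[0,0,0,0.004,0],[0,0,0,0.004,0]]]';python3 -m handwheel '[[[0,0,0,0.002,0],[0,0,0,0.004,0],[0,0,0,0.004,0]]]'
```

```text
t: 46.58
eef_pos: [0.5161, 0.2933, 0.2305]
ee_rot: [3.141, 0.037, -3.06]
force: [-0.4, -0.4, 0.1]
width: 0.0005
t: 46.83
eef_pos: [0.5162, 0.2933, 0.2259]
ee_rot: [3.141, 0.036, -3.06]
force: [-0.5, 0.6, 0.1]
width: 0.0006
t: 47.08
eef_pos: [0.5164, 0.2934, 0.2237]
ee_rot: [3.14, 0.037, -3.059]
force: [-7.4, -1.8, 14.0]
width: 0.0003
```

```bash
python3 -m handwheel '[[[0,0,0,-0.02,0],[0,0,0,-0.05,0],[0.0,0.0,0,-0.07,0],[0.05,0.0,-0.06,-0.1,0],[0.05,0.0,-0.12,-0.1,0],[0.05,0.03,-0.19,-0.1,0],[0.05,0.05,-0.2,-0.1,0],[0.05,0.05,-0.2,-0.1,0],[0.05,0.05,-0.2,-0.1,0],[0.05,0.05,-0.2,-0.1,0],[0.05,0.05,-0.2,-0.1,0]]]' 15; python3 -c "
from h import *
snap('side','s28',(80,240,330,420),3);snap('wrist','w28');rows([.4457,.0976,.042],-174.8)"
```

```text
t: 48.0
eef_pos: [0.4794, 0.0891, 0.3218]
ee_rot: [3.14, 0.039, -3.06]
force: [0.6, 0.1, 1.0]
width: 0.0469
t48.1 pos [0.4797 0.0901 0.3213] yaw-175.3 q6 -0.53 | shift [0.0437 0.0099 0.2779] turn -0.5 alt 179.5
```

View pics/s28.png

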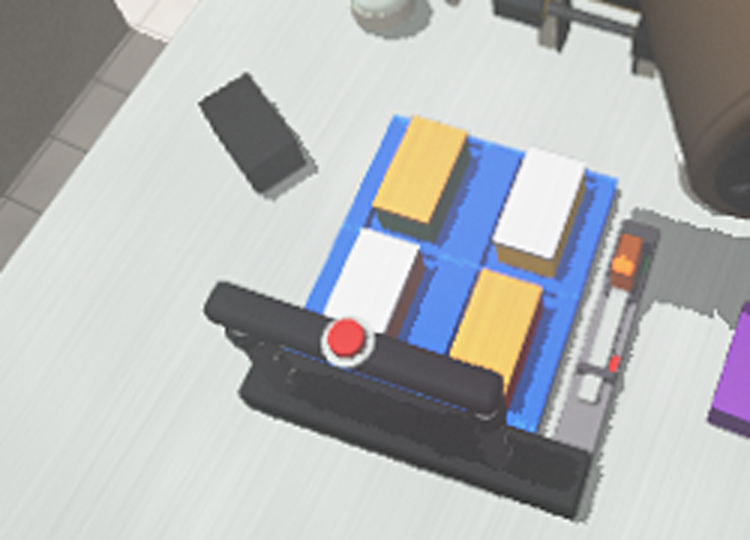

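View pics/w28.png

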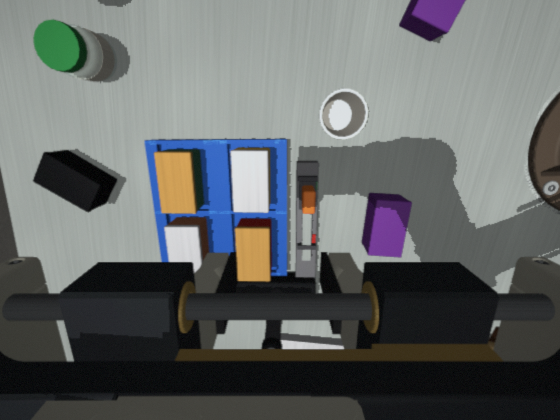

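```bash
python3 -m handwheel '[[[0.042,0.044,0.01,0.03,0],[0.042,0.044,0.01,0.08,0],[0.042,0.044,0.01,0.12,0],[0.042,0.044,0.01,0.16,0],[0.042,0.044,0.01,0.19,0],[0.042,0.044,0.01,0.2,0],[0.042,0.044,0.01,0.2,0],[0.042,0.044,0.01,0.2,0],[0.042,0.044,0.01,0.2,0]]]' 15; python3 -c "
from h import *
snap('wrist','w29');rows([.4457,.0976,.042],-174.8)"
```

```text
t: 48.85
eef_pos: [0.4436, 0.0984, 0.1209]
ee_rot: [3.14, 0.039, -3.058]
force: [0.5, -0.5, 1.1]
width: 0.0421
t48.9 pos [0.4437 0.0984 0.1212] yaw-175.2 q6 -0.61 | shift [ 0.0012 -0.0012  0.0792] turn -0.4 alt 179.6
```

View pics/w29.png

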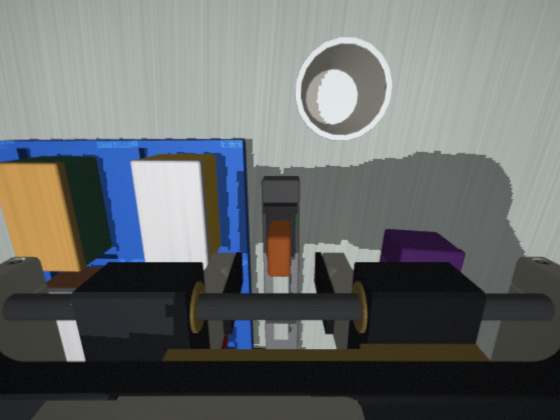

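```bash
python3 -c "
from h import *
a=cv2.imread('pics/w2_full.png')[95:300,230:330]; b=cv2.imread('pics/w29_full.png')[165:300,230:330]
b=cv2.copyMakeBorder(b,0,70,0,0,cv2.BORDER_CONSTANT)
cv2.imwrite('pics/cmp.png',cv2.resize(np.hstack([a,b]),None,fx=3.5,fy=2.9,interpolation=2))
"
```

```text
(no output)
```

View pics/cmp.png

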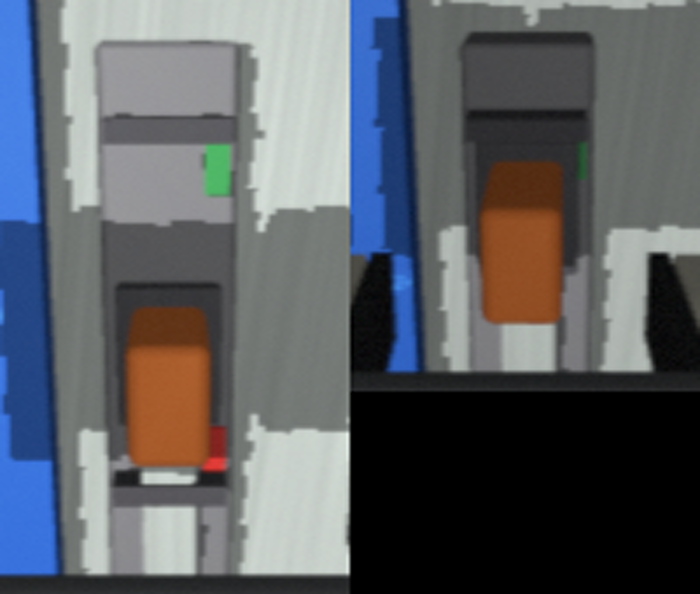

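```bash
python3 -c "
from h import *
c,s=np.cos(.0908),np.sin(.0908)
def car(P): d=P[:2]-[.5775,.159]; return np.round([c*d[0]+s*d[1],-s*d[0]+c*d[1]],4)
T2=np.load('pics/w2_T.npy');T9=np.load('pics/w29_T.npy')
g=lambda x,y:(230+x/3.5,95+y/2.9)
h=lambda x,y:(230+(x-350)/3.5,165+y/2.9)
for y in (345,465): print('fin start',y,car(back('wrist',[g(168,y)],.074,T2)[0]))
for y in (207,322): print('fin now',y,car(back('wrist',[h(522,y)],.074,T9)[0]))
for y,z in ((117,.04),(143,.03),(285,.032),(480,.03)): print('w2',y,car(back('wrist',[g(168,y)],z,T2)[0]))
for y,z in ((112,.04),(142,.03)): print('w29',y,car(back('wrist',[h(522,y)],z,T9)[0]))
for n,x,y in (('t0',210,361),('t9',244,359)): print(n,car(back('top',[(130+x/2.8,110+y/2.8)],.074)[0]))
"; python3 -c "
import cv2
a=cv2.imread('pics/top0.png')[225:255,190:250];b=cv2.imread('pics/t6_full.png')[225:255,190:250]
import numpy as np
cv2.imwrite('pics/cmp2.png',cv2.resize(np.vstack([a,b]),None,fx=9,fy=9,interpolation=2))"
```

```text
fin start 345 [-0.1385 -0.0066]
fin start 465 [-0.1384  0.0263]
fin now 207 [-0.1389 -0.0477]
fin now 322 [-0.1386 -0.0148]
w2 117 [-0.1387 -0.0601]
w2 143 [-0.1386 -0.0525]
w2 285 [-0.1385 -0.0119]
w2 480 [-0.1383  0.0524]
w29 112 [-0.1378 -0.0634]
w29 142 [-0.1373 -0.0512]
t0 [-0.1402  0.0061]
t9 [-0.1406 -0.0342]
```

View pics/cmp2.png

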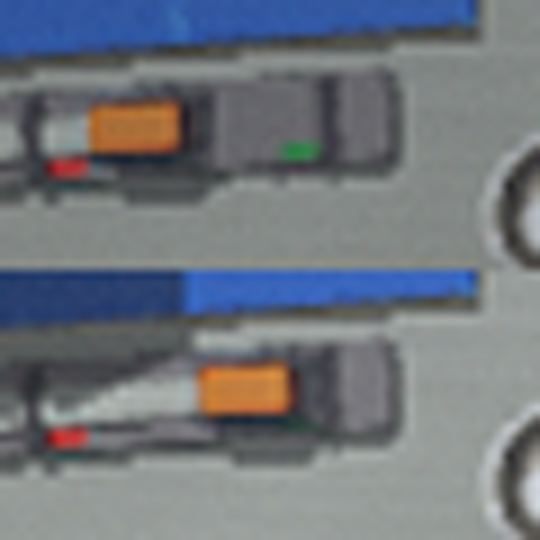

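```bash
python3 -m handwheel '[[[0.042,0.001,0.017,0.0,0],[0.042,0.001,0.017,0.02,0],[0.042,0.001,0.017,0.04,0],[0.042,0.001,0.017,0.07,0],[0.042,0.001,0.017,0.08,0],[0.042,0.001,0.017,0.08,0],[0.042,0.001,0.017,0.08,0],[0.0,0.001,0.017,0.08,0],[0.0,0.001,0.017,0.08,0],[0.0,0.001,0.017,0.08,0],[0.0,0.001,0.017,0.08,0],[0.0,0.001,0.017,0.08,0],[0.0,0.001,0.017,0.08,0],[0.0,0.001,0.017,0.08,0],[0.0,0.001,0.017,0.08,0],[0.0,0.001,0.017,0.08,0]]]' 20; python3 -m handwheel '[[[0,0,0.008,0,0],[0,0,0.016,0,0],[0,0,0.024,0,0],[0,0,0.03,0,0],[0,0,0.035,0,0],[0,0,0.035,0,0]]]';python3 -m handwheel '[[[0,0,0.006,0,0],[0,0,0.012,0,0],[0,0,0.017,0,0],[0,0,0.02,0,0],[0,0,0.02,0,0]]]'
```

```text
t: 50.23
eef_pos: [0.4445, 0.116, 0.042]
ee_rot: [3.139, 0.04, -3.058]
force: [-3.1, 1.9, 8.2]
width: 0.0187
t: 50.73
eef_pos: [0.4412, 0.1519, 0.0421]
ee_rot: [3.139, 0.04, -3.057]
force: [-4.8, 2.6, 2.9]
width: 0.0183
t: 51.15
eef_pos: [0.4393, 0.1725, 0.0421]
ee_rot: [3.138, 0.04, -3.057]
force: [-4.1, 1.5, 3.1]
width: 0.0183
```

```bash
python3 -m handwheel '[[[0,0,0.002,0,0],[0,0,0.003,0,0],[0,0,0.003,0,0]]]';python3 -m handwheel '[[[0,0,0.002,0,0],[0,0,0.003,0,0],[0,0,0.003,0,0]]]'; python3 -m handwheel '[[[0,0,0.002,0,0],[0,0,0.003,0,0],[0,0,0.003,0,0]]]'
```

```text
t: 51.4
eef_pos: [0.439, 0.1756, 0.0421]
ee_rot: [3.138, 0.04, -3.057]
force: [-2.5, -0.4, 2.7]
width: 0.0184
t: 51.65
eef_pos: [0.4387, 0.1762, 0.0421]
ee_rot: [-3.141, 0.038, -3.057]
force: [7.3, -14.8, 4.1]
width: 0.0183
t: 51.9
eef_pos: [0.4386, 0.1762, 0.0421]
ee_rot: [-3.137, 0.037, -3.057]
force: [10.8, -18.4, 4.8]
width: 0.0184
```

```bash
python3 -m handwheel '[[[0.042,0,-0.001,0,0],[0.042,0,-0.001,0,0],[0.042,0,-0.001,0,0],[0.042,0,-0.001,0,0],[0.042,0,-0.001,-0.04,0],[0.042,0,-0.001,-0.08,0],[0.042,0,-0.02,-0.12,0],[0.042,0,-0.06,-0.16,0],[0.042,0,-0.1,-0.2,0],[0.042,0,-0.14,-0.24,0],[0.042,0,-0.18,-0.26,0],[0.042,0,-0.22,-0.26,0],[0.042,0,-0.26,-0.26,0],[0.042,0,-0.3,-0.26,0],[0.042,0,-0.3,-0.26,0],[0.042,0,-0.3,-0.26,0],[0.042,0,-0.3,-0.26,0]]]'; python3 -c "
from h import *
snap('side','s30');a=cv2.imread('pics/s30.png')[240:420,80:330];cv2.imwrite('pics/s30c.png',cv2.resize(a,None,fx=3,fy=3,interpolation=2))
snap('top','t30',(130,110,410,300),2.8)
c,s=np.cos(.0908),np.sin(.0908)
"
```

```text
t: 53.32
eef_pos: [0.4544, -0.124, 0.3034]
ee_rot: [-3.137, 0.037, -3.061]
force: [0.5, 0.5, 1.0]
width: 0.0421
```

View pics/s30c.png

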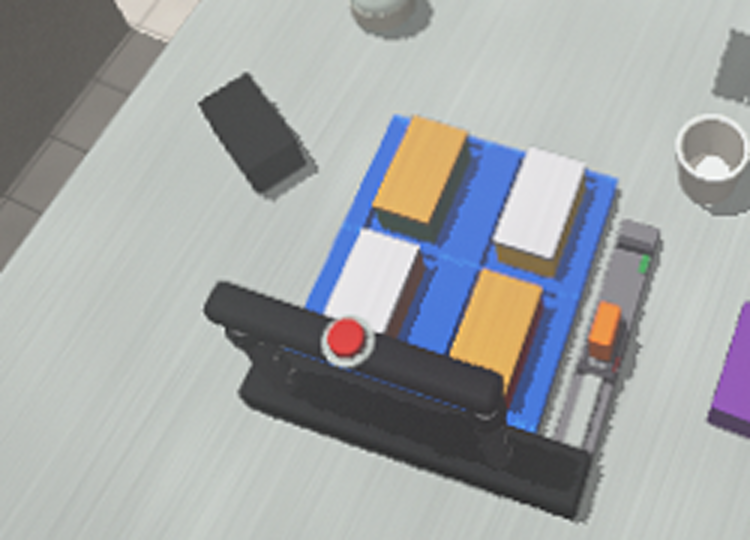

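View pics/s30.png

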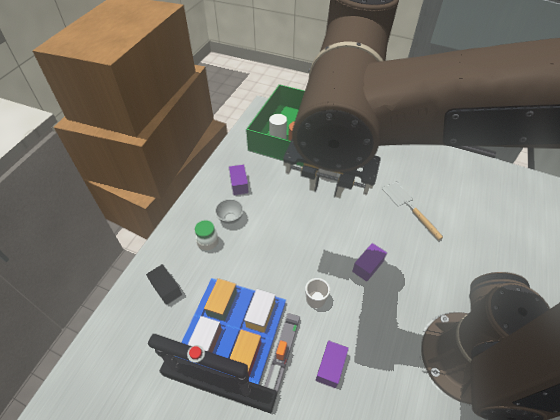

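View pics/t30.png

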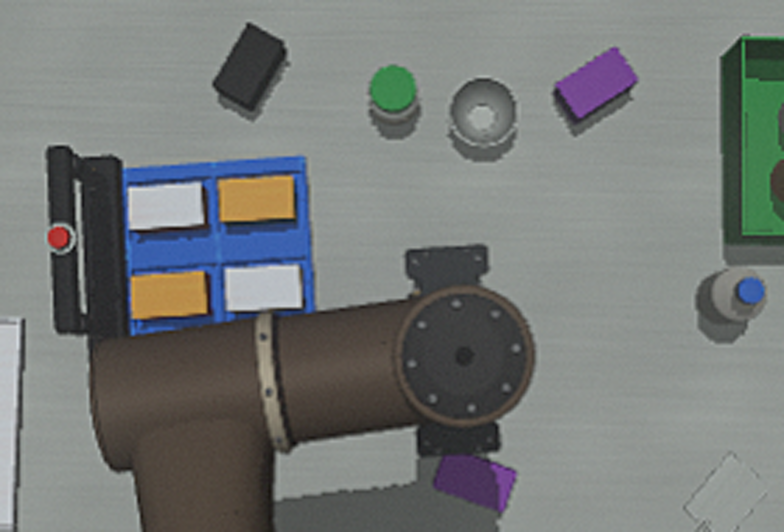

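```bash
python3 -c "
from h import *
c,s=np.cos(.0908),np.sin(.0908)
def car(P): d=P[:2]-[.5775,.159]; return np.round([c*d[0]+s*d[1],-s*d[0]+c*d[1]],4)
print(car(back('side',[(80+607/3,240+321/3)],.074)[0]))
print(tri((130+58/2.8,110+238/2.8),(80+347/3,240+336/3)))
s=arm.get_state();print(s['force'],s['qd'].round(3),s['t'])
print(arm.job_done())"
```

```text
[-0.1407  0.0283]
(array([0.565, 0.297, 0.23 ]), [np.float64(0.001), np.float64(0.001)])
[-1.05109906  0.24127383 -1.09706592] [ 0.03  -0.004 -0.006  0.001 -0.001 -0.   ] 53.4167
the job is handed in; nothing more can be done
None
```

I handed the job in at 53 s of the 210 s, with every step done in the order you asked. No verdict was reported.

- **Lock back:** I slid the orange lock back about 41 mm until it pressed hard against the rear stop (about 15 N). It had started roughly 20 mm short of fully home. I gripped it after that slide and again before the final one; the fingers slipped on it during the first.
- **Tins:** all four were present, and each now stands upright and flat in its own bay. Copper is at +x +y, red at -x +y, green at +x -y and yellow at -x -y. The copper tin first landed on the divider, so I lifted it and shifted it about 8 mm before releasing. The yellow tin was knocked aside during the run, so I located it again before picking it up.
- **Handle:** I lowered it two holes, one button press at a time, pushing beside the button each time. Both times it stopped hard and the button came back up, with stops at 0.269 m and 0.224 m. They are 45 mm apart, which matches the hole spacing.
- **Lock home:** I slid it 60 mm back towards the handle until it stopped hard at about 18 N.

**Last checks:** the final pictures show all four tins flat in their bays, the handle down with its button up, and the lock at the handle end. The cup, bowl, jar and spray bottle are standing where they were. The button top came out at 0.230 m in the pictures, against about 0.236 m expected from the contact readings, roughly within what the cameras can resolve. The tool drifted to about 2 degrees of tilt by the end, with no effect I could see. The robot was clear of everything when I handed in.

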